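Run one batch of hex spacers through the gated feed hopper

TASK

Run one batch of the brass hex spacers through the feed hopper: slide the plain wooden-coloured tray beside it under it against the back stop, and put every spacer that is lying on the bench into the hopper. Then pull out the yellow lock bolt, draw the red-knobbed slide gate right out to its end stop so the whole batch drops into the tray, push the gate fully home and lock it again with the bolt. Finally draw the tray with the spacers in it back out, clear of the stand, and leave the other things on the bench alone.

Things in the scene. Friction and masses are not known exactly. Their poses are not given: they have to be found in the camera images.
- hopper: grey and aluminium feed hopper on a stand, fixed to the bench, 163 mm high. Origin on the bench under the middle of its throat; z up; its -x side, where the gate comes out, looks toward the robot, turned by up to 0.15 rad. Under a deck (z 82 to 88 mm) runs a tunnel along its y for the tray, open at the -y end (deck and cheeks begin at y = -53 mm, with outward lead-ins to y = -70 mm)
- back_stop (a point): foot of the plate that closes the tunnel's far end, on its inner face: hopper x 0, y +72 mm, z 20 mm. The tunnel's cheeks have their inner faces at hopper x = -82 and +82 mm
- hopper_mouth (a point): centre of the hopper's open mouth, 120 mm square, level with its rim (z 160 mm). It narrows to a square throat, 72 mm inside, from z 125 to 96 mm; the shut gate is the floor (z 95 mm)
- gate (a joint): slide gate under the throat: 0 = fully home (shut), 0.080 m = drawn to the end stop toward the hopper's -x. Dry friction about 3 N, stays where left. The lock bolt, when in, stops it after about 4 mm. At 0.080 the throat is wholly open and what lay on the gate drops out
- gate_knob (a point): top centre of the gate's red upright knob, z 145 mm: stem 16 mm in diameter standing on the gate's plate (z 95 mm), with a 20 mm cap, 6 mm thick, on top. Moves with the gate; shut it is at hopper x = -135 mm, y = 0
- bolt (a joint): lock bolt: 0 = fully in (gate locked), 0.035 m = fully drawn toward the hopper's +y (gate free). Dry friction about 2 N, stays where left. It goes in again only with the gate home within about 4 mm
- bolt_knob (a point): top centre of the bolt's yellow upright knob, z 153 mm: stem 16 mm in diameter and 42 mm high with a 20 mm cap, 6 mm thick, on top. Moves with the bolt; bolt in, it is at hopper x = -95 mm, y = +90 mm; drawn, y = +125 mm. The bolt's guide blocks, 114 mm high, stand at y = +30 and +62 mm
- tray: plain light wooden-coloured tray, 225 x 132 x 40 mm, inner floor 7 mm up, about 200 g. Origin: centre of its underside; x along its length. Starts empty on the bench at the tunnel's open end, its x pointing roughly to the hopper's +y. Against the back stop its origin is at about hopper y = -41 mm; clear of the stand, beyond y = -185 mm
- tray_wall (a point): top of the middle of the tray's outer short wall (tray x = -110 mm, y 0, z 36 mm): the place to pinch the tray across the wall (5 mm thick) and slide it along the bench
- spacer0: brass hex spacer (hexagonal ring), 24 mm across flats, 27.7 mm across corners, 18 mm high, 50 g, hole 14 mm. Origin: centre of its underside standing flat; z is its hole axis, +x points square to one of the six flats. Starts standing flat on the bench. Three to five of the five spacers are present, the others absent
- spacer1: another brass hex spacer, the same as spacer0
- spacer2: another brass hex spacer, the same as spacer0
- spacer3: another brass hex spacer, the same as spacer0
- spacer4: another brass hex spacer, the same as spacer0
- green_pot: bystander: small clear pot with a green lid, 52 mm wide, 50 mm high, origin under its centre; leave alone
- eye_loupe: bystander: black eye loupe, 35 mm wide, 27 mm high, origin under its centre; leave alone
- red_vial: bystander: small vial with a red cap, 20 mm wide, 45 mm high, origin under it; leave alone

How it is judged:
By the outcome, as a careful person would: the job done as asked, in the order asked, and still so for the second after the job is handed in, with the robot touching nothing.
Of spacer0, spacer1, spacer2, spacer3, spacer4 only 3 to 5 are there at a start; the rules pass over those that are not, and their reading is None.
At some moment in a run one of spacer0, spacer1, spacer2, spacer3, spacer4 may be knocked a few centimetres aside while the robot is not near it.
Once in a run the grip may slacken for a moment while it holds something.
It also fails if it takes over 210 s, if anything falls off the work surface, if the arm or the gripper's body presses on something with over 40 N, if the wrist force passes 120 N, or if a joint passes its speed limit or range.

ROBOT

A 7-joint arm with a two-finger parallel gripper is mounted at the origin on a cart in front of the work surface, level with it; the furniture and walls round the work are solid. World frame = base frame: x ahead of the robot, y to its left, z up, the work surface at z = 0. Lengths are in m, angles in rad, forces in N, time in s.
With the tool pointing down it reaches from about 0.425 to 0.975 m from the base axis. Payload 16.7 kg.
Tool frame: the origin (TCP) lies at the very end of the fingers, on their centre line; the grasp point (between the pads) lies 19 mm behind it (pinch_z is the distance from the TCP to the grasp point, in m); y points along the fingers, x is the direction in which the jaws open and shut, and the axes are right-handed (so a half turn about y gives the same grasp; the last joint's range is limited). The gripper opens to 85 mm and grips with 20 to 120 N. Pads are 22 mm wide; open, the fingers measure 114 mm over their backs; the gripper's body (76 mm by 85 mm) begins 54 mm behind the grasp point. The pads swing forward as they close: fully open they stand 13 mm farther back than shut.
Start: joints at [1.183, 0.426, 0.074, 1.606, -0.034, 1.111, -0.067], TCP at [0.159, -0.656, 0.231] pointing down, gripper open.
Joint ranges: [-2.85, 2.85], [-0.5, 2.14], [-1.23, 1.37], [0.21, 2.46], [-1.02, 4.16], [0.16, 2.05], [-2.73, 2.73]. Speed limits (rad/s): [1.89, 1.89, 2.39, 2.39, 3.01, 3.01, 3.01].

INTERFACE

Orientations are given as a unit quaternion [w, x, y, z].
In Python, from cell import * gives the robot as it stands.
- The arm moves only by the tool step_arm, never from a script. Its argument "rows" is a list of rows, each a list of 4 numbers: the shift along the tool's x, y, z each as a share of 3 cm, from -1 to 1, then the turn about the tool's y as a share of 0.1 rad, from -1 to 1. A call has 1 to 12 rows; each row shifts and turns the commanded pose from where the row before left it, along the tool's axes as they then stand; what a row does not reach is not made up. A row lasts 1/8 s, in which the tool goes at most 62.5 mm and 10.7 degrees, less where a joint would pass 70% of its speed; a pose out of reach is approached as far as the arm can. A call with a number of a shift or a turn outside -1 to 1 is refused whole. A call with a gripper value outside its range is refused whole. "hand" is the finger opening in mm, from 0 to 85.4, set as the call begins (left out, the last holds). The fingers move at their own pace and stop on an object; "force" is the grip in N (left out, the last holds). Time passes only in rows, so rows that do not move let the fingers close. It gives the time, the measured TCP pose, the force and the opening at its end, in the units of the state.
- get_obs(): the state, without advancing time (a new reading comes with each control period).
- capture(name): name is "side" or "top"; returns (picture, depth): 420x560x3 uint8, red, green, blue; 420x560 float32, m along the optical axis (not along the pixel's ray), 0 where there is no reading.
- camera_info(name): a dict with "fx", "fy", "cx", "cy" (pixels), "k1" (the pictures are not rectified: a ray, as slopes to the right and down, at radius r is drawn at 1 + k1 r^2 times it, then the intrinsics apply), "cam_to_world" (4x4, takes a point from camera to world coordinates). Camera axes: x right, y down, z forward; pixel columns grow to the right and rows downward; lengths in m; the calibration is good to about 2 mm. A picture is of the moment at which its call begins. camera_info takes no time and is no camera call.
- sign_off(): hands the job in, once; it reports no verdict.
The state is a dict: "time_s": time; "joints": joint angles; "dq": joint speeds; "joint_efforts": joint torques, N m; "ee_pos": TCP position; "ee_rot": TCP orientation; "contact_force": force on the tool from outside, world axes, zero at the start; "wrist_torque": the same for the moment, N m; "width": opening from 0.0 (shut) to 1.0 (fully open).
Only numpy, scipy, OpenCV 4.12 (cv2) and the standard library are available. Lean on these libraries where they do the work, as an engineer would, in place of code of your own. Each camera call takes 0.05 s, during which the arm holds its last target.

## Working session

There is one attempt and no reset: what is moved stays moved. The work goes in short steps, Python scripts to look and compute and a tool call to move; the robot and the scene stay as the last step left them, time stands still between calls to the robot, and variables do not carry over. Pictures are saved under pics/ and viewed, and the job is handed in when it is done.

Besides the shell and the picture viewer there is one more tool, called after "Emit:" as a command line: name --pt "numbers of a row" for each row, then --argument value for the rest. step_arm: Moves the arm, as the interface text tells. Shift numbers are shares of 3 cm and turn numbers shares of 0.1 rad, none past 1 either way. Its arguments: {"type":"object","properties":{"rows":{"type":"array"},"hand":{"type":"number"},"force":{"type":"number"}},"required":["rows"]}

```bash
ls; mkdir -p pics; cat > h.py <<'E'
from cell import *
import numpy as np, cv2
def snap(n,f):
    p,d=capture(n); cv2.imwrite('pics/'+f+'.png',p[:,:,::-1]); np.save('pics/'+f+'.npy',d); return p,d
def ray(n,u,v):
    c=camera_info(n); K=np.array([[c['fx'],0,c['cx']],[0,c['fy'],c['cy']],[0,0,1.]])
    x,y=(u-c['cx'])/c['fx'],(v-c['cy'])/c['fy']
    a,b=x,y
    for _ in range(30):
        r=a*a+b*b; a,b=x/(1+c['k1']*r),y/(1+c['k1']*r)
    T=np.array(c['cam_to_world']); return T[:3,3],T[:3,:3]@np.array([a,b,1.])
def onz(n,u,v,z):
    o,d=ray(n,u,v); return o+d*(z-o[2])/d[2]
def dep(n,u,v,D):
    o,d=ray(n,u,v); return o+d*D
def proj(n,P):
    c=camera_info(n);T=np.array(c['cam_to_world']);q=T[:3,:3].T@(np.array(P)-T[:3,3]);a,b=q[0]/q[2],q[1]/q[2]
    s=1+c['k1']*(a*a+b*b); return c['fx']*a*s+c['cx'],c['fy']*b*s+c['cy']
E
python3 - <<'E'
from h import *
snap('top','t0');snap('side','s0')
for n in('top','side'):print(camera_info(n))
print(get_obs())
E
```

```text
pics
{'fx': 472.29571025529697, 'fy': 472.29571025529697, 'cx': 280.0533161217561, 'cy': 215.4740433653555, 'k1': -0.07846432535474433, 'cam_to_world': array([[ 0.01692114, -0.98994794,  0.14041632,  0.41512616],
       [-0.99972047, -0.01907039, -0.01397476,  0.00534666],
       [ 0.01651208, -0.14014061, -0.98999392,  1.29553153],
       [ 0.        ,  0.        ,  0.        ,  1.        ]])}
{'fx': 461.3379484067384, 'fy': 461.3379484067384, 'cx': 285.32010876294345, 'cy': 210.6080958807291, 'k1': -0.059705586189351706, 'cam_to_world': array([[-0.87046619, -0.18469929,  0.45626175, -0.00497939],
       [-0.49222543,  0.32973878, -0.80559696,  1.00155391],
       [-0.00165401, -0.92582855, -0.37794015,  0.59561215],
       [ 0.        ,  0.        ,  0.        ,  1.        ]])}
{'time_s': 0.1, 'joints': array([ 1.18346254,  0.42668062,  0.07383002,  1.60655236, -0.03410518,
        1.11076765, -0.0670926 ]), 'dq': array([ 1.66067757e-03, -1.57345525e-03,  1.46981948e-03, -6.59182643e-04,
        7.78014149e-04,  1.13069064e-04,  7.34243377e-05]), 'joint_efforts': array([ 7.00423654e-03, -9.51525593e+01,  3.77079383e+00, -4.64401281e+01,
        1.96075783e-02,  6.56687582e-03,  1.05485842e-04]), 'ee_pos': array([ 0.15893307, -0.6556472 ,  0.23066834]), 'ee_rot': array([ 0.55601788, -0.5555539 ,  0.4374857 , -0.43681832]), 'contact_force': array([ 0.14520521, -0.06574883, -1.09988788]), 'wrist_torque': array([ 0.05129363,  0.01149177, -0.00117685]), 'width': 1.0013771830884168}
```

View pics/t0.png

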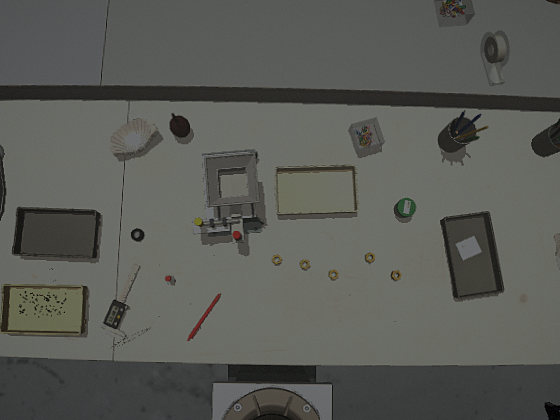

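View pics/s0.png

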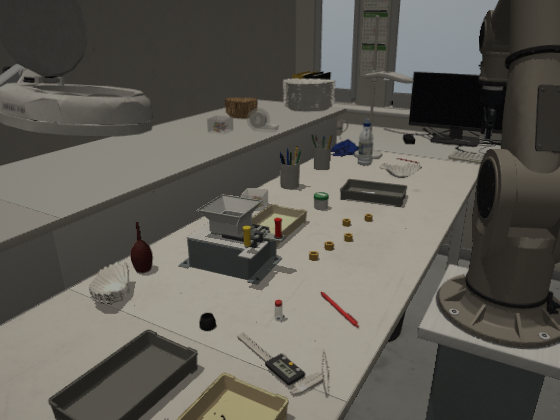

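```bash
python3 - <<'E'
import cv2,numpy as np
p=cv2.imread('pics/t0.png')
c=np.clip(p[140:300,180:430].astype(float)*1.8,0,255).astype('u1')
cv2.imwrite('pics/t0c.png',cv2.resize(c,None,fx=3.2,fy=3.2,interpolation=cv2.INTER_CUBIC))
p=cv2.imread('pics/s0.png')
c=np.clip(p[180:300,180:400].astype(float)*1.6,0,255).astype('u1')
cv2.imwrite('pics/s0c.png',cv2.resize(c,None,fx=3.6,fy=3.6,interpolation=cv2.INTER_CUBIC))
E
```

```text
(no output)
```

View pics/t0c.png

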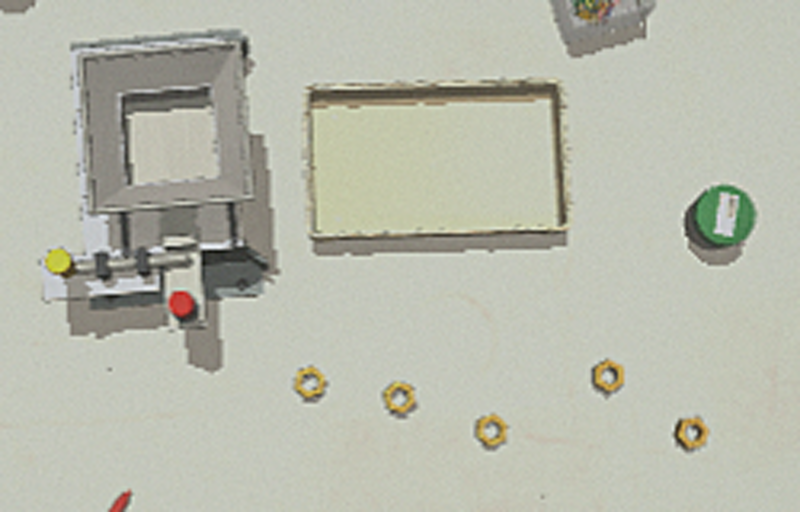

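View pics/s0c.png

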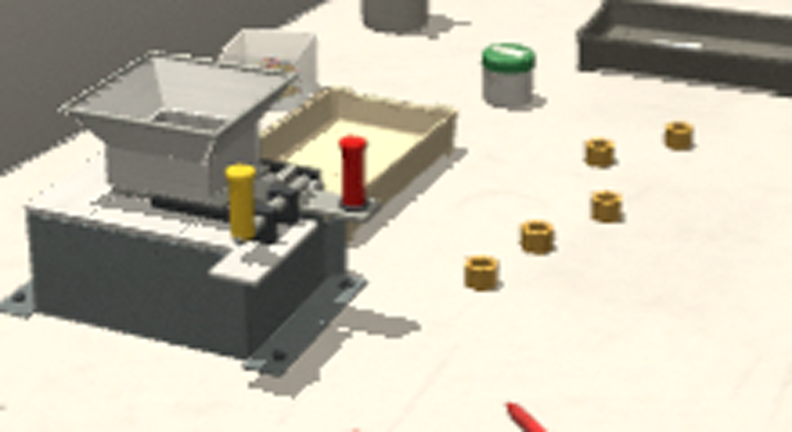

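```bash
cat >> h.py <<'E'
def blobs(p,kind,amin=6,roi=None):
    hsv=cv2.cvtColor(p,cv2.COLOR_RGB2HSV)
    R={'brass':((12,110,60),(25,255,255)),'yellow':((25,150,80),(33,255,255)),'green':((50,120,40),(80,255,255))}
    if kind=='red': m=cv2.inRange(hsv,(0,170,80),(5,255,255))|cv2.inRange(hsv,(172,170,80),(180,255,255))
    else: m=cv2.inRange(hsv,*R[kind])
    if roi: k=np.zeros_like(m);k[roi[1]:roi[3],roi[0]:roi[2]]=255;m&=k
    m=cv2.morphologyEx(m,cv2.MORPH_CLOSE,np.ones((3,3)))
    n,l,s,c=cv2.connectedComponentsWithStats(m)
    return [(tuple(np.round(c[i],1)),s[i].tolist()) for i in range(1,n) if s[i][4]>=amin]
E
python3 - <<'E'
from h import *
for n,f in(('top','t0'),('side','s0')):
    p=cv2.imread(f'pics/{f}.png')[:,:,::-1].copy()
    for k in('brass','yellow','red'):
        print(n,k)
        for b in blobs(p,k): 
            z={'brass':.018,'yellow':.153,'red':.145}[k]
            print(b,onz(n,*b[0],z).round(4))
E
```

```text
top brass
((np.float64(446.9), np.float64(4.6)), [442, 2, 11, 6, 22]) [ 1.2496 -0.506   0.018 ]
((np.float64(454.2), np.float64(12.1)), [453, 11, 3, 4, 8]) [ 1.2256 -0.5272  0.018 ]
((np.float64(485.3), np.float64(126.8)), [483, 126, 5, 2, 6]) [ 0.8658 -0.5999  0.018 ]
((np.float64(362.5), np.float64(144.0)), [361, 143, 4, 3, 8]) [ 0.8038 -0.2411  0.018 ]
((np.float64(370.0), np.float64(256.9)), [366, 253, 9, 9, 45]) [ 0.4874 -0.2589  0.018 ]
((np.float64(276.3), np.float64(258.9)), [272, 255, 9, 9, 34]) [ 0.4778 -0.0046  0.018 ]
((np.float64(304.6), np.float64(263.6)), [300, 260, 9, 9, 42]) [ 0.4665 -0.0811  0.018 ]
((np.float64(333.3), np.float64(274.0)), [329, 270, 9, 9, 46]) [ 0.4398 -0.1589  0.018 ]
((np.float64(396.2), np.float64(274.9)), [392, 271, 9, 9, 44]) [ 0.4397 -0.3304  0.018 ]
((np.float64(118.1), np.float64(316.3)), [117, 315, 3, 4, 9]) [0.316  0.4153 0.018 ]
top yellow
((np.float64(197.7), np.float64(221.1)), [194, 218, 8, 7, 43]) [0.5595 0.1898 0.153 ]
top red
((np.float64(236.1), np.float64(234.3)), [233, 231, 7, 8, 41]) [0.5298 0.0958 0.145 ]
((np.float64(167.7), 
[... 812 characters left out ...]
, np.float64(237.0)), [345, 233, 7, 9, 57]) [ 0.4334 -0.142   0.018 ]
((np.float64(328.6), np.float64(245.4)), [325, 241, 8, 10, 66]) [ 0.46   -0.0647  0.018 ]
((np.float64(313.1), np.float64(255.3)), [309, 251, 9, 10, 77]) [0.4715 0.0097 0.018 ]
((np.float64(290.2), np.float64(363.4)), [288, 362, 5, 4, 14]) [0.3192 0.4119 0.018 ]
side yellow
((np.float64(246.0), np.float64(226.9)), [243, 226, 7, 3, 19]) [0.56   0.1908 0.153 ]
side red
((np.float64(277.3), np.float64(219.4)), [275, 218, 6, 4, 20]) [0.528  0.1007 0.145 ]
((np.float64(340.0), np.float64(309.8)), [321, 292, 37, 35, 152]) [0.239  0.3832 0.145 ]
((np.float64(277.7), np.float64(301.9)), [275, 300, 6, 5, 21]) [0.3433 0.4141 0.145 ]
```

```bash
cat >> h.py <<'E'
def cloud(n,D):
    v,u=np.mgrid[0:420,0:560].astype(float)
    c=camera_info(n); x,y=(u-c['cx'])/c['fx'],(v-c['cy'])/c['fy'];a,b=x.copy(),y.copy()
    for _ in range(30):
        r=a*a+b*b;a,b=x/(1+c['k1']*r),y/(1+c['k1']*r)
    T=np.array(c['cam_to_world']);P=np.stack([a*D,b*D,D],-1)@T[:3,:3].T+T[:3,3]
    P[D<=0]=np.nan; return P
def rect(P,lo,hi,box):
    m=(P[...,2]>lo)&(P[...,2]<hi)&(P[...,0]>box[0])&(P[...,0]<box[1])&(P[...,1]>box[2])&(P[...,1]<box[3])
    q=P[m][:,:2].astype(np.float32); return m,q,cv2.minAreaRect(q*1000)
E
python3 - <<'E'
from h import *
D=np.load('pics/t0.npy');P=cloud('top',D)
m,q,r=rect(P,.145,.170,(.57,.8,0,.25));print('rim',len(q),r,q.mean(0),P[m][:,2].mean())
m,q,r=rect(P,.025,.05,(.5,.8,-.3,.02));print('tray',len(q),r,q.mean(0),P[m][:,2].mean())
m,q,r=rect(P,-.03,.03,(.4,.5,-.3,.02));print('bench z',np.median(P[m][:,2]),P[m][:,2].std())
m,q,r=rect(P,-.01,.02,(.6,.7,-.2,-.05));print('trayfloor z',np.median(P[m][:,2]),P[m][:,2].std())
E
```

```text
rim 1098 ((663.8380126953125, 110.36021423339844), (127.96620178222656, 127.7094955444336), 6.354312419891357) [0.669269   0.11232556] 0.156150208472806
tray 660 ((697.8140869140625, -143.1857452392578), (188.32127380371094, 293.7025451660156), 3.115664482116699) [ 0.6872341  -0.12636423] 0.03678377469329082
bench z 0.0009579239845416421 0.004481370803965743
trayfloor z 0.007584383307103759 0.00324068411047672
```

```bash
python3 - <<'E'
from h import *
D=np.load('pics/t0.npy');P=cloud('top',D)
m,q,r=rect(P,.03,.044,(.55,.76,-.26,.02))
mm=m.astype('u1')*255;n,l,s,c=cv2.connectedComponentsWithStats(mm)
for i in range(1,n):
    if s[i][4]>20:
        qq=P[l==i][:,:2].astype(np.float32)*1000;print(s[i],cv2.minAreaRect(qq))
# tray corners at z=.04 (crop px)
for uv in((305,85),(566,82),(569,236),(311,240)):
    print(onz('top',180+uv[0]/3.2,140+uv[1]/3.2,.04))
E
```

```text
[275 164  84  51 521] ((668.54296875, -109.3249740600586), (133.509033203125, 222.88479614257812), 2.8732969760894775)
[0.72765179 0.00283134 0.04      ]
[ 0.73527973 -0.22065771  0.04      ]
[ 0.60194947 -0.22222185  0.04      ]
[ 0.59434239 -0.00465933  0.04      ]
```

```bash
cat >> h.py <<'E'
from scipy.spatial.transform import Rotation as Ro
def pose():
    o=get_obs(); q=o['ee_rot']; return np.array(o['ee_pos']),Ro.from_quat([q[1],q[2],q[3],q[0]]).as_matrix(),o
HO=np.array([.6638,.1108]);HY=.110
def hop(x,y):
    c,s=np.cos(HY),np.sin(HY); return np.array([HO[0]+c*x-s*y,HO[1]+s*x+c*y])
def tohop(p):
    c,s=np.cos(HY),np.sin(HY); d=np.array(p[:2])-HO; return np.array([c*d[0]+s*d[1],-s*d[0]+c*d[1]])
def go(xyz,jaw=None,p0=None,jaw0=None,R0=None):
    """jaw: wanted world angle of the jaw line (mod pi). prints turn in 0.1rad units and shift in 3cm units (tool axes after turn)"""
    p,R,o=pose() if p0 is None else (np.array(p0),R0,None)
    t=0
    if jaw is not None:
        a=np.arctan2(R[1,0],R[0,0]); t=(jaw-a+np.pi/2)%np.pi-np.pi/2   # world yaw ccw wanted
        t=-t if R[2,1]<0 else t   # tool y points down
    R2=R@Ro.from_rotvec([0,t,0]).as_matrix()
    s=R2.T@(np.array(xyz)-p)/.03
    print('turn',round(t/.1,2),'shift',s.round(2),'n>=',round(np.abs(s).max(),1)); return np.array(xyz),R2
def st():
    p,R,o=pose(); print('t',round(o['time_s'],2),'p',p.round(4),'jaw',round(np.arctan2(R[1,0],R[0,0]),3),'z-axis',R[:,2].round(3),'y',R[:,1].round(3),'F',o['contact_force'].round(1),'w',round(o['width'],3),'q',o['joints'].round(2))
E
python3 - <<'E'
from h import *
st()
ty=.04
w=np.array([.6685,-.109])-.110*np.array([-np.sin(ty),np.cos(ty)]);print('wall',w)
a,R=go([*w,.231],np.pi/2+ty)
go([*w,.016],None,a,None,R)
print(hop(0,-.041-.11),hop(0,-.218), hop(-.095,.09),hop(-.135,0))
E
```

```text
t 0.1 p [ 0.1589 -0.6556  0.2307] jaw -1.333 z-axis [ 0.972  0.236 -0.   ] y [-0.     0.001 -1.   ] F [ 0.1 -0.1 -1.1] w 1.001 q [ 1.18  0.43  0.07  1.61 -0.03  1.11 -0.07]
wall [ 0.67289883 -0.21891201]
turn 1.98 shift [-13.86  -0.    17.7 ] n>= 17.7
turn 0.0 shift [0.01 7.17 0.  ] n>= 7.2
[ 0.68037652 -0.03928737] [ 0.68773167 -0.10588243] [0.55949412 0.18982711] [0.52961593 0.09597993]
```

Emit:
step_arm --pt "0 0 0 1" --pt "0 0 0 0.98" --pt "-0.77 0 0.98 0" --pt "-0.77 0 0.98 0" --pt "-0.77 0 0.98 0" --pt "-0.77 0 0.98 0" --pt "-0.77 0 0.98 0" --pt "-0.77 0 0.98 0" --pt "-0.77 0 0.98 0" --pt "-0.77 0 0.98 0" --pt "-0.77 0 0.98 0" --pt "-0.77 0 0.98 0" --hand 45

```text
time_s: 1.6
ee_pos: [0.4443, -0.4125, 0.2311]
ee_rot: [-0.51, 0.51, -0.49, 0.49]
contact_force: [0.6, -0.7, 0.4]
width: 0.525
```

Emit:
step_arm --pt "-0.77 0 0.98 0" --pt "-0.77 0 0.98 0" --pt "-0.77 0 0.98 0" --pt "-0.77 0 0.98 0" --pt "-0.77 0 0.98 0" --pt "-0.77 0 0.98 0" --pt "-0.77 0 0.98 0" --pt "-0.77 0 0.98 0" --pt "0 1 0 0" --pt "0 1 0 0" --pt "0 1 0 0" --pt "0 0 0 0"

```text
time_s: 3.1
ee_pos: [0.6697, -0.2191, 0.1388]
ee_rot: [-0.509, 0.511, -0.491, 0.488]
contact_force: [-0.4, -1.3, 1.5]
width: 0.527
```

```bash
python3 - <<'E'
from h import *
st(); go([.6729,-.2189,.016],np.pi/2+.04)
snap('top','t1');snap('side','s1')
E
```

```text
t 3.1 p [ 0.6697 -0.2191  0.1388] jaw -1.531 z-axis [ 0.999  0.04  -0.004] y [-0.004  0.001 -1.   ] F [-0.4 -1.3  1.5] w 0.527 q [ 0.3   0.56 -0.11  1.6   0.07  0.99 -1.36]
turn -0.0 shift [0.   4.09 0.13] n>= 4.1
```

```bash
python3 - <<'E'
import cv2,numpy as np
p=cv2.imread('pics/t1.png');q=cv2.imread('pics/s1.png')
c=np.clip(p[140:300,240:400].astype(float)*1.8,0,255).astype('u1')
d=np.clip(q[120:280,220:380].astype(float)*1.6,0,255).astype('u1')
cv2.imwrite('pics/m1.png',cv2.resize(np.hstack([c,d]),None,fx=2.5,fy=2.5,interpolation=cv2.INTER_CUBIC))
E
```

```text
(no output)
```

View pics/m1.png

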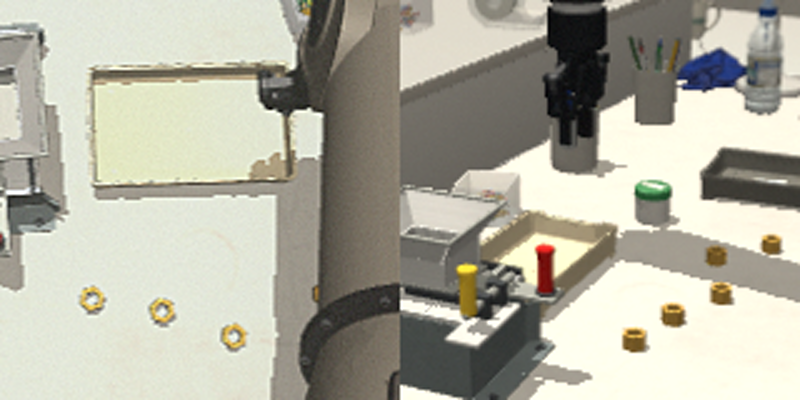

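Emit:
step_arm --pt "0 0.85 0.06 0" --pt "0 0.85 0 0" --pt "0 0.85 0 0" --pt "0 0.8 0 0" --pt "0 0.7 0 0" --pt "0 0 0 0"

```text
time_s: 3.95
ee_pos: [0.6726, -0.2193, 0.0191]
ee_rot: [-0.51, 0.51, -0.49, 0.489]
contact_force: [-0.0, -0.0, 0.5]
width: 0.529
```

Emit:
step_arm --pt "0 0 0 0" --pt "0 0 0 0" --pt "0 0 0 0" --pt "0 0 0 0" --pt "0 0 0 0" --hand 0 --force 40

```text
time_s: 4.58
ee_pos: [0.6737, -0.2196, 0.0211]
ee_rot: [0.51, -0.51, 0.489, -0.49]
contact_force: [-0.7, 0.2, 5.7]
width: 0.042
```

```bash
python3 - <<'E'
from h import *
st(); go([*hop(0,-.041-.11-.12),.016],np.pi/2+.11)
E
```

```text
t 4.58 p [ 0.6737 -0.2196  0.0211] jaw -1.531 z-axis [0.999 0.04  0.001] y [ 0.001 -0.    -1.   ] F [-0.7  0.2  5.7] w 0.042 q [ 0.3   0.7  -0.1   1.65  0.09  0.79 -1.38]
turn -0.7 shift [-1.95  0.17  0.88] n>= 2.0
```

```bash
python3 - <<'E'
from h import *
a,R=go([*hop(0,-.315),.0195],np.pi/2+.11);
for h in(-.27,-.2,-.151,-.149): go([*hop(0,h),.0195],None,a,None,R)
E
```

```text
turn -0.7 shift [-0.48  0.05  0.88] n>= 0.9
turn 0.0 shift [-1.5 -0.   0. ] n>= 1.5
turn 0.0 shift [-3.83 -0.    0.  ] n>= 3.8
turn 0.0 shift [-5.47 -0.    0.  ] n>= 5.5
turn 0.0 shift [-5.53 -0.    0.  ] n>= 5.5
```

Emit:
step_arm --pt "0 -0.05 0 0" --pt "-0.12 0 0.22 -0.17" --pt "-0.12 0 0.22 -0.18" --pt "-0.12 0 0.22 -0.17" --pt "-0.12 0 0.22 -0.18" --pt "0 0 0 0" --pt "0 0 0 0"

```text
time_s: 5.45
ee_pos: [0.6983, -0.2033, 0.0212]
ee_rot: [0.527, -0.527, 0.472, -0.472]
contact_force: [-0.8, -0.1, -1.8]
width: 0.042
```

```bash
python3 - <<'E'
from h import *
st(); p,R,o=pose();print(tohop(p)); go([*hop(0,-.315),.0195],np.pi/2+.11)
p,D=snap('top','t2'); P=cloud('top',D)
m,q,r=rect(P,.03,.044,(.55,.76,-.19,.02))
mm=m.astype('u1')*255;n,l,s,c=cv2.connectedComponentsWithStats(mm)
for i in range(1,n):
    if s[i][4]>20:
        qq=P[l==i][:,:2].astype(np.float32)*1000;print(s[i],cv2.minAreaRect(qq))
c=np.clip(p[140:300,180:400,::-1].astype(float)*1.8,0,255).astype('u1')
cv2.imwrite('pics/m2.png',cv2.resize(c,None,fx=3.5,fy=3.5,interpolation=cv2.INTER_CUBIC))
E
```

```text
t 5.45 p [ 0.6983 -0.2033  0.0212] jaw -1.461 z-axis [ 0.994  0.109 -0.   ] y [-0.  0. -1.] F [-0.8 -0.1 -1.8] w 0.042 q [ 0.28  0.72 -0.12  1.6   0.11  0.82 -1.35]
[-1.66861441e-04 -3.15944909e-01]
turn -0.0 shift [-0.03  0.06  0.01] n>= 0.1
[270 157  74   8 184] ((749.4741821289062, -82.30797576904297), (7.103095054626465, 201.46253967285156), 6.631888389587402)
[269 168  77  42 209] ((633.4459228515625, -65.0482177734375), (227.49636840820312, 98.6915512084961), 66.74520111083984)
```

View pics/m2.png

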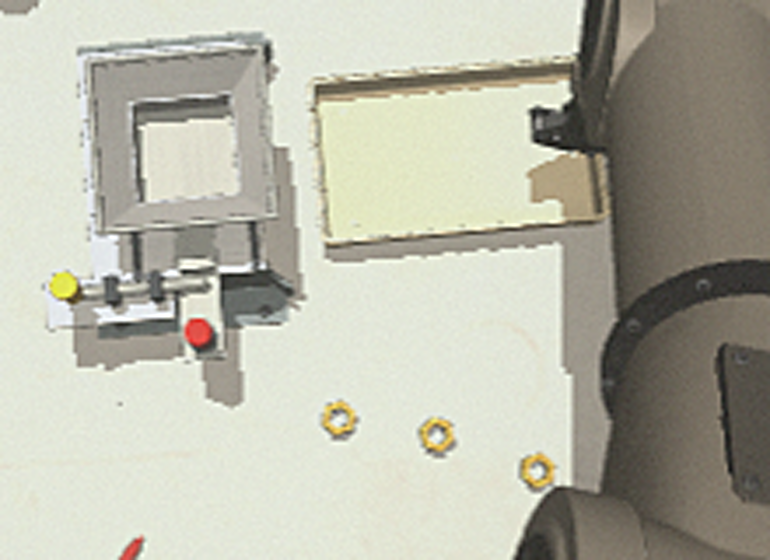

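Emit:
step_arm --pt "-0.5 0 0 0" --pt "-0.6 0 0 0" --pt "-0.6 0 0 0" --pt "-0.6 0 0 0" --pt "-0.6 0 0 0" --pt "-0.6 0 0 0" --pt "-0.5 0 0 0" --pt "-0.4 0 0 0" --pt "-0.4 0 0 0" --pt "-0.3 0 0 0" --pt "-0.2 0 0 0" --pt "0 0 0 0"

```text
time_s: 7.0
ee_pos: [0.681, -0.0448, 0.0213]
ee_rot: [0.527, -0.527, 0.472, -0.472]
contact_force: [-0.7, 0.0, -1.8]
width: 0.044
```

```bash
python3 - <<'E'
from h import *
st(); p,R,o=pose();print(tohop(p))
E
```

```text
t 7.0 p [ 0.681  -0.0448  0.0213] jaw -1.461 z-axis [0.994 0.11  0.   ] y [-0.  0. -1.] F [-0.7  0.  -1.8] w 0.044 q [ 0.06  0.67 -0.12  1.72  0.11  0.76 -1.58]
[ 3.42455472e-05 -1.56508682e-01]
```

Emit:
step_arm --pt "-0.1 0 0 0" --pt "-0.1 0 0 0" --pt "0 0 0 0"

```text
time_s: 7.38
ee_pos: [0.6804, -0.039, 0.0213]
ee_rot: [0.527, -0.527, 0.472, -0.472]
contact_force: [0.6, 0.8, -1.5]
width: 0.045
```

Emit:
step_arm --pt "-0.08 0 0 0" --pt "0 0 0 0"

```text
time_s: 7.62
ee_pos: [0.6804, -0.0386, 0.0215]
ee_rot: [-0.526, 0.527, -0.472, 0.473]
contact_force: [2.4, -7.4, -1.5]
width: 0.045
```

Emit:
step_arm --pt "-0.06 0 0 0" --pt "0 0 0 0"

```text
time_s: 7.88
ee_pos: [0.6804, -0.0386, 0.0216]
ee_rot: [-0.526, 0.527, -0.471, 0.473]
contact_force: [2.9, -13.4, -0.9]
width: 0.045
```

Emit:
step_arm --pt "0.06 0 0 0" --pt "0 0 0 0" --pt "0 0 0 0" --pt "0 0 0 0" --pt "0 -0.7 0 0" --pt "0 -1 0 0" --pt "0 -1 0 0" --pt "0 -1 0 0" --pt "0 -1 0 0" --pt "0 -1 0 0" --pt "0 0 0 0" --hand 40

```text
time_s: 9.25
ee_pos: [0.6815, -0.0368, 0.1967]
ee_rot: [0.528, -0.525, 0.47, -0.473]
contact_force: [-0.8, 0.1, -1.0]
width: 0.47
```

```bash
cat >> h.py <<'E'
def sp(f,show=True):
    p,D=snap('top',f+'t'); p2,D2=snap('side',f+'s')
    for b in blobs(p,'brass',10,(240,230,440,320)): print('top',b[0],b[1][2:],onz('top',*b[0],.017).round(4))
    for b in blobs(p2,'brass',10,(290,200,420,300)): print('side',b[0],b[1][2:],onz('side',*b[0],.011).round(4))
    c=np.clip(p[140:300,180:420,::-1].astype(float)*1.8,0,255).astype('u1')
    d=np.clip(p2[150:310,180:420,::-1].astype(float)*1.6,0,255).astype('u1')
    cv2.imwrite('pics/'+f+'.png',cv2.resize(np.vstack([c,d]),None,fx=1.85,fy=1.85,interpolation=cv2.INTER_CUBIC)) if False else cv2.imwrite('pics/'+f+'.png',cv2.resize(np.hstack([c,d]),(800,267),interpolation=cv2.INTER_CUBIC))
    return p,D,p2,D2
E
python3 - <<'E'
from h import *
st(); sp('a1')
E
```

```text
t 9.25 p [ 0.6815 -0.0368  0.1967] jaw -1.461 z-axis [0.994 0.109 0.005] y [ 0.005  0.    -1.   ] F [-0.8  0.1 -1. ] w 0.47 q [ 0.06  0.47 -0.14  1.62  0.07  1.06 -1.56]
top (np.float64(370.0), np.float64(257.0)) [9, 9, 46] [ 0.4872 -0.2592  0.017 ]
top (np.float64(276.3), np.float64(259.1)) [10, 9, 39] [ 0.4773 -0.0046  0.017 ]
top (np.float64(396.2), np.float64(275.0)) [9, 9, 45] [ 0.4394 -0.3306  0.017 ]
side (np.float64(367.9), np.float64(217.2)) [7, 8, 48] [ 0.4393 -0.3262  0.011 ]
side (np.float64(346.0), np.float64(222.0)) [7, 7, 49] [ 0.4864 -0.2554  0.011 ]
side (np.float64(348.0), np.float64(237.0)) [7, 9, 57] [ 0.4387 -0.1558  0.011 ]
side (np.float64(328.8), np.float64(245.3)) [9, 10, 70] [ 0.4654 -0.0784  0.011 ]
side (np.float64(313.1), np.float64(255.3)) [9, 10, 78] [ 0.4773 -0.0023  0.011 ]
```

View pics/a1.png

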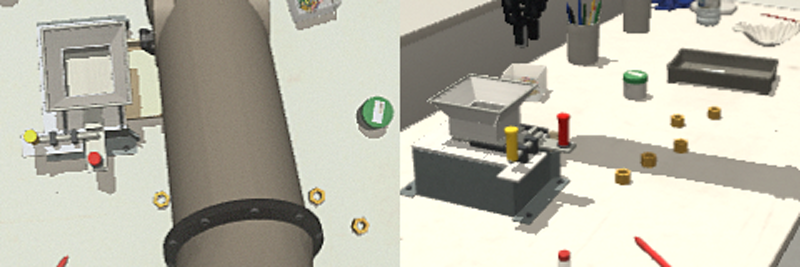

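```bash
python3 - <<'E'
from h import *
a,R=go([.4775,-.004,.197]); a,R=go([.4775,-.004,.005],None,a,None,R)
E
```

```text
turn 0.0 shift [-1.83 -0.13 -6.59] n>= 6.6
turn 0.0 shift [-0.    6.4  -0.01] n>= 6.4
```

Emit:
step_arm --pt "-0.26 0 -0.94 0" --pt "-0.26 0 -0.94 0" --pt "-0.26 0 -0.94 0" --pt "-0.26 0 -0.94 0" --pt "-0.26 0 -0.94 0" --pt "-0.26 0.2 -0.94 0" --pt "-0.26 0.8 -0.94 0" --pt "0 1 0 0" --pt "0 1 0 0" --pt "0 1 0 0" --pt "0 0.6 0 0" --pt "0 0 0 0"

```text
time_s: 10.85
ee_pos: [0.4766, -0.0043, 0.0531]
ee_rot: [-0.526, 0.528, -0.473, 0.471]
contact_force: [0.5, -0.2, 0.3]
width: 0.467
```

```bash
python3 - <<'E'
from h import *
st();go([.4775,-.004,.005])
snap('side','b1'); import cv2
q=cv2.imread('pics/b1.png');c=np.clip(q[180:310,240:400].astype(float)*1.6,0,255).astype('u1');cv2.imwrite('pics/b1c.png',cv2.resize(c,None,fx=4,fy=4,interpolation=cv2.INTER_CUBIC))
E
```

```text
t 10.85 p [ 0.4766 -0.0043  0.0531] jaw -1.461 z-axis [ 0.994  0.11  -0.003] y [-0.003 -0.    -1.   ] F [ 0.5 -0.2  0.3] w 0.467 q [ 0.02  0.37 -0.17  2.18  0.11  0.61 -1.69]
turn 0.0 shift [-0.01  1.6   0.04] n>= 1.6
```

View pics/b1c.png

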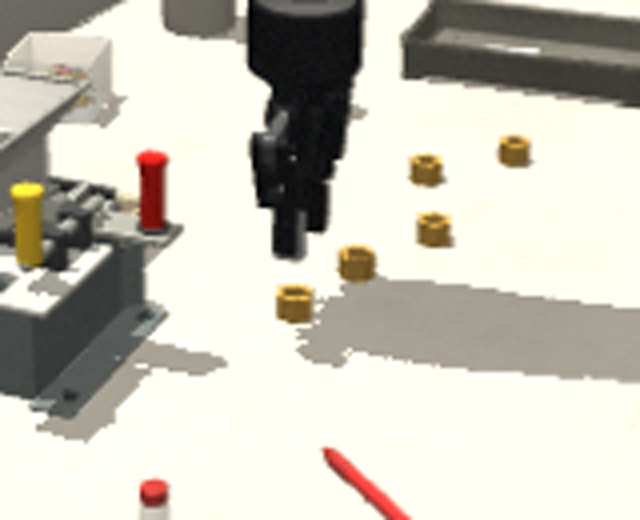

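Emit:
step_arm --pt "0 0.8 0 0" --pt "0 0.6 0 0" --pt "0 0.2 0 0" --pt "0 0 0 0"

```text
time_s: 11.4
ee_pos: [0.4781, -0.0042, 0.0068]
ee_rot: [0.527, -0.527, 0.472, -0.472]
contact_force: [0.5, 0.3, 0.3]
width: 0.465
```

Emit:
step_arm --pt "0 0 0 0" --pt "0 0 0 0" --pt "0 0 0 0" --pt "0 0 0 0" --pt "0 -0.3 0 0" --pt "0 -0.6 0 0" --pt "0 0 0 0" --hand 0 --force 40

```text
time_s: 12.28
ee_pos: [0.479, -0.0043, 0.035]
ee_rot: [0.527, -0.526, 0.471, -0.473]
contact_force: [0.0, -1.0, -1.3]
width: 0.279
```

```bash
python3 - <<'E'
from h import *
st()
snap('side','b2'); import cv2
q=cv2.imread('pics/b2.png');c=np.clip(q[180:310,240:400].astype(float)*1.6,0,255).astype('u1');cv2.imwrite('pics/b2c.png',cv2.resize(c,None,fx=4,fy=4,interpolation=cv2.INTER_CUBIC))
E
```

```text
t 12.28 p [ 0.479  -0.0043  0.035 ] jaw -1.461 z-axis [0.994 0.109 0.003] y [ 0.003  0.    -1.   ] F [ 0.  -1.  -1.3] w 0.279 q [ 0.01  0.4  -0.16  2.18  0.12  0.56 -1.7 ]
```

View pics/b2c.png

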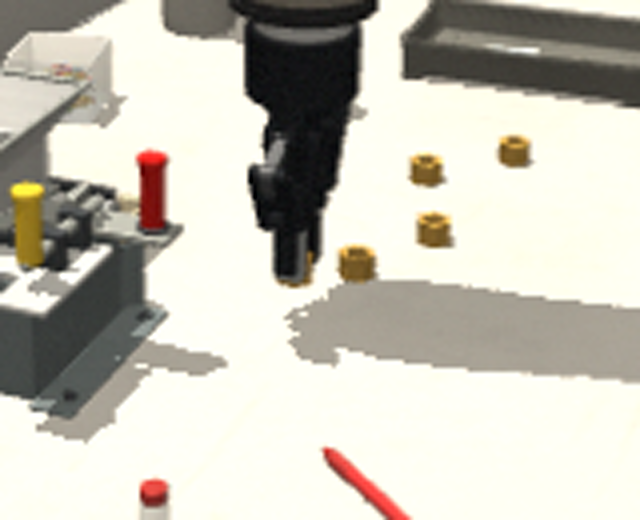

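```bash
python3 - <<'E'
from h import *
a,R=go([.479,-.0043,.2]); 
t=hop(-.016,-.008); a,R=go([*t,.2],None,a,None,R); a,R=go([*t,.135],None,a,None,R)
E
```

```text
turn 0.0 shift [ 0.   -5.53  0.03] n>= 5.5
turn 0.0 shift [-2.87  0.01  6.01] n>= 6.0
turn 0.0 shift [-0.    2.17 -0.  ] n>= 2.2
```

Emit:
step_arm --pt "0 -0.9 0 0" --pt "0 -0.95 0 0" --pt "0 -0.95 0 0" --pt "0 -0.95 0 0" --pt "0 -0.95 0 0" --pt "0 -0.85 0 0" --pt "-0.3 0 0.6 0" --pt "-0.45 0 0.95 0" --pt "-0.45 0 0.95 0" --pt "-0.45 0 0.95 0" --pt "-0.45 0 0.95 0" --pt "-0.45 0 0.95 0"

```text
time_s: 13.82
ee_pos: [0.63, 0.0906, 0.198]
ee_rot: [-0.526, 0.527, -0.472, 0.471]
contact_force: [-0.1, -0.1, -0.6]
width: 0.28
```

Emit:
step_arm --pt "-0.3 0 0.65 0" --pt "0 0 0 0" --pt "0 0.8 0 0" --pt "0 0.8 0 0" --pt "0 0.55 0 0" --pt "0 0 0 0" --pt "0 0 0 0"

```text
time_s: 14.7
ee_pos: [0.6478, 0.1005, 0.136]
ee_rot: [0.527, -0.526, 0.472, -0.472]
contact_force: [0.2, -0.4, 0.7]
width: 0.279
```

```bash
python3 - <<'E'
from h import *
st(); print(tohop(pose()[0]))
E
```

```text
t 14.7 p [0.6478 0.1005 0.136 ] jaw -1.461 z-axis [0.994 0.109 0.001] y [ 0.001  0.    -1.   ] F [ 0.2 -0.4  0.7] w 0.279 q [-0.1   0.49 -0.2   1.72  0.12  0.93 -1.81]
[-0.01699887 -0.00846548]
```

Emit:
step_arm --pt "0 0 0 0" --pt "0 0 0 0" --pt "0 0 0 0" --pt "0 -0.8 0 0" --pt "0 -0.8 0 0" --pt "0 -0.6 0 0" --pt "0 0 0 0" --hand 33

```text
time_s: 15.58
ee_pos: [0.6481, 0.1006, 0.2028]
ee_rot: [0.527, -0.526, 0.471, -0.472]
contact_force: [-0.7, 0.3, -0.3]
width: 0.387
```

```bash
python3 - <<'E'
from h import *
st(); a,R=go([.466,-.080,.2]); a,R=go([.466,-.080,.006],None,a,None,R)
sp('a2')
E
```

```text
t 15.57 p [0.6481 0.1006 0.2028] jaw -1.461 z-axis [0.994 0.109 0.002] y [ 0.002  0.    -1.   ] F [-0.7  0.3 -0.3] w 0.387 q [-0.1   0.43 -0.21  1.67  0.1   1.05 -1.8 ]
turn 0.0 shift [ 5.32  0.08 -6.69] n>= 6.7
turn 0.0 shift [ 0.    6.47 -0.02] n>= 6.5
top (np.float64(309.6), np.float64(248.7)) [9, 10, 45] [ 0.507  -0.0944  0.017 ]
top (np.float64(369.9), np.float64(256.9)) [9, 9, 43] [ 0.4874 -0.2589  0.017 ]
top (np.float64(333.3), np.float64(274.0)) [9, 9, 46] [ 0.4398 -0.1591  0.017 ]
top (np.float64(396.2), np.float64(274.9)) [9, 9, 44] [ 0.4397 -0.3306  0.017 ]
side (np.float64(367.9), np.float64(217.2)) [7, 8, 48] [ 0.4393 -0.3262  0.011 ]
side (np.float64(346.0), np.float64(222.0)) [7, 7, 49] [ 0.4864 -0.2554  0.011 ]
side (np.float64(348.0), np.float64(237.0)) [7, 9, 57] [ 0.4387 -0.1558  0.011 ]
side (np.float64(317.6), np.float64(240.4)) [8, 9, 63] [ 0.5069 -0.0916  0.011 ]
```

View pics/a2.png

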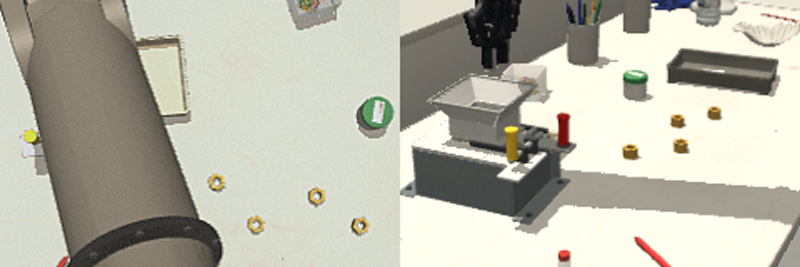

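```bash
python3 - <<'E'
from h import *
a,R=go([.507,-.093,.2]); a,R=go([.507,-.093,.006],None,a,None,R)
E
```

```text
turn 0.0 shift [ 5.9   0.03 -5.35] n>= 5.9
turn 0.0 shift [-0.    6.47  0.  ] n>= 6.5
```

Emit:
step_arm --pt "0.98 0 -0.89 0" --pt "0.98 0 -0.89 0" --pt "0.98 0 -0.89 0" --pt "0.98 0 -0.89 0" --pt "0.99 0.3 -0.89 0" --pt "0.99 0.6 -0.9 0" --pt "0 1 0 0" --pt "0 1 0 0" --pt "0 1 0 0" --pt "0 0.6 0 0" --pt "0 0 0 0" --hand 42

```text
time_s: 17.05
ee_pos: [0.5059, -0.0929, 0.0646]
ee_rot: [-0.526, 0.527, -0.473, 0.471]
contact_force: [-0.3, 0.2, -0.2]
width: 0.49
```

```bash
python3 - <<'E'
from h import *
st(); go([.507,-.093,.006])
E
```

```text
t 17.05 p [ 0.5059 -0.0929  0.0646] jaw -1.461 z-axis [ 0.994  0.11  -0.004] y [-0.004  0.001 -1.   ] F [-0.3  0.2 -0.2] w 0.49 q [ 0.17  0.4  -0.14  2.09  0.09  0.66 -1.49]
turn 0.0 shift [0.01 1.95 0.04] n>= 2.0
```

Emit:
step_arm --pt "0 0.8 0 0" --pt "0 0.8 0 0" --pt "0 0.33 0 0" --pt "0 0 0 0"

```text
time_s: 17.55
ee_pos: [0.5072, -0.093, 0.0085]
ee_rot: [-0.527, 0.527, -0.472, 0.472]
contact_force: [-0.1, -0.6, 0.7]
width: 0.49
```

Emit:
step_arm --pt "0 0 0 0" --pt "0 0 0 0" --pt "0 0 0 0" --pt "0 0 0 0" --pt "0 -0.3 0 0" --pt "0 -0.6 0 0" --pt "0 -1 0 0" --pt "0 -1 0 0" --pt "0 -1 0 0" --pt "0 -1 0 0" --pt "0 -1 0 0" --pt "0 -0.5 0 0" --hand 0

```text
time_s: 19.05
ee_pos: [0.5078, -0.0931, 0.2027]
ee_rot: [0.527, -0.526, 0.471, -0.473]
contact_force: [0.5, -0.2, -0.6]
width: 0.268
```

```bash
python3 - <<'E'
from h import *
st(); t=hop(.016,-.006); a,R=go([*t,.2]); a,R=go([*t,.135],None,a,None,R); sp('a3')
E
```

```text
t 19.05 p [ 0.5078 -0.0931  0.2027] jaw -1.461 z-axis [0.994 0.109 0.003] y [ 0.003 -0.    -1.   ] F [ 0.5 -0.2 -0.6] w 0.268 q [ 0.19  0.2  -0.16  1.98  0.04  0.96 -1.44]
turn 0.0 shift [-5.99  0.1   6.45] n>= 6.4
turn 0.0 shift [-0.    2.17 -0.01] n>= 2.2
top (np.float64(396.2), np.float64(275.0)) [9, 9, 45] [ 0.4394 -0.3306  0.017 ]
side (np.float64(367.9), np.float64(217.2)) [7, 8, 48] [ 0.4393 -0.3262  0.011 ]
side (np.float64(346.0), np.float64(222.0)) [7, 7, 49] [ 0.4864 -0.2554  0.011 ]
side (np.float64(348.0), np.float64(237.1)) [7, 9, 55] [ 0.4385 -0.1552  0.011 ]
```

View pics/a3.png

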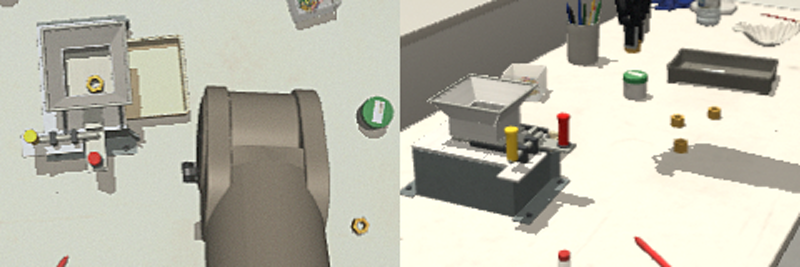

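Emit:
step_arm --pt "-0.5 0 0.6 0" --pt "-0.9 0 0.97 0" --pt "-0.92 0 0.98 0" --pt "-0.92 0 0.98 0" --pt "-0.92 0 0.98 0" --pt "-0.92 0 0.98 0" --pt "-0.9 0 0.96 0" --pt "0 0 0 0" --pt "0 0.8 0 0" --pt "0 0.8 0 0" --pt "0 0.55 0 0" --pt "0 0 0 0"

```text
time_s: 20.65
ee_pos: [0.679, 0.1059, 0.1343]
ee_rot: [-0.526, 0.527, -0.472, 0.471]
contact_force: [-0.3, 0.6, 0.0]
width: 0.266
```

Emit:
step_arm --pt "0 0 0 0"

```text
time_s: 20.78
ee_pos: [0.6803, 0.1064, 0.1366]
ee_rot: [0.527, -0.526, 0.472, -0.472]
contact_force: [1.0, -0.4, -0.2]
width: 0.262
```

```bash
python3 - <<'E'
from h import *
st();print(tohop(pose()[0]))
E
```

```text
t 20.77 p [0.6803 0.1064 0.1366] jaw -1.461 z-axis [0.994 0.109 0.001] y [ 0.001  0.    -1.   ] F [ 1.  -0.4 -0.2] w 0.262 q [-0.1   0.54 -0.2   1.64  0.13  0.97 -1.81]
[ 0.01595018 -0.00619152]
```

Emit:
step_arm --pt "0 0 0 0" --pt "0 0 0 0" --pt "0 0 0 0" --pt "0 -0.8 0 0" --pt "0 -0.8 0 0" --pt "0 -0.6 0 0" --pt "0 0 0 0" --hand 33

```text
time_s: 21.65
ee_pos: [0.6807, 0.1066, 0.2035]
ee_rot: [0.527, -0.526, 0.471, -0.472]
contact_force: [-0.2, -1.0, 0.1]
width: 0.386
```

```bash
python3 - <<'E'
from h import *
st(); t=[.439,-.1575]; a,R=go([*t,.2]); a,R=go([*t,.006],None,a,None,R);sp('a4')
E
```

```text
t 21.65 p [0.6807 0.1066 0.2035] jaw -1.461 z-axis [0.994 0.109 0.002] y [ 0.002  0.    -1.   ] F [-0.2 -1.   0.1] w 0.386 q [-0.1   0.48 -0.21  1.59  0.11  1.08 -1.8 ]
turn 0.0 shift [ 7.87  0.09 -8.97] n>= 9.0
turn 0.0 shift [ 0.    6.47 -0.02] n>= 6.5
top (np.float64(369.9), np.float64(256.8)) [9, 9, 44] [ 0.4877 -0.2589  0.017 ]
top (np.float64(333.4), np.float64(274.0)) [9, 9, 45] [ 0.4398 -0.1593  0.017 ]
top (np.float64(396.1), np.float64(274.9)) [9, 9, 44] [ 0.4397 -0.3304  0.017 ]
side (np.float64(367.9), np.float64(217.2)) [7, 8, 48] [ 0.4393 -0.3262  0.011 ]
side (np.float64(346.0), np.float64(222.0)) [7, 7, 49] [ 0.4864 -0.2554  0.011 ]
side (np.float64(348.0), np.float64(237.0)) [7, 9, 57] [ 0.4387 -0.1558  0.011 ]
```

View pics/a4.png

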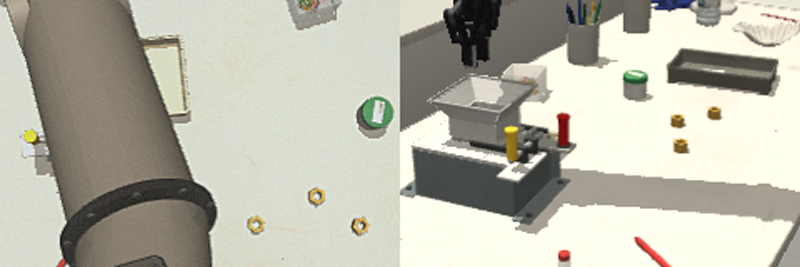

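Emit:
step_arm --pt "0.6 0 -0.7 0" --pt "0.87 0 -0.99 0" --pt "0.87 0 -0.99 0" --pt "0.87 0 -0.99 0" --pt "0.87 0 -0.99 0" --pt "0.87 0 -0.99 0" --pt "0.87 0 -0.99 0" --pt "0.87 0 -0.99 0" --pt "0.87 0.4 -0.99 0" --pt "0.31 0.8 -0.35 0" --pt "0 1 0 0" --pt "0 1 0 0" --hand 42

```text
time_s: 23.25
ee_pos: [0.4377, -0.1578, 0.1046]
ee_rot: [-0.526, 0.527, -0.472, 0.472]
contact_force: [-0.0, 0.4, -0.1]
width: 0.489
```

Emit:
step_arm --pt "0 1 0 0" --pt "0 0.5 0 0" --pt "0 0 0 0"

```text
time_s: 23.62
ee_pos: [0.4377, -0.1575, 0.0601]
ee_rot: [-0.526, 0.527, -0.473, 0.471]
contact_force: [-1.1, 0.2, 0.0]
width: 0.491
```

```bash
python3 - <<'E'
from h import *
st(); go([.439,-.1575,.006])
E
```

```text
t 23.62 p [ 0.4377 -0.1575  0.0601] jaw -1.461 z-axis [ 0.994  0.11  -0.002] y [-0.002  0.001 -1.   ] F [-1.1  0.2  0. ] w 0.491 q [ 0.3   0.34 -0.11  2.2   0.06  0.61 -1.31]
turn 0.0 shift [0.01 1.8  0.05] n>= 1.8
```

Emit:
step_arm --pt "0 0.8 0 0" --pt "0 0.7 0 0" --pt "0 0.3 0 0" --pt "0 0 0 0"

```text
time_s: 24.12
ee_pos: [0.4385, -0.1577, 0.0072]
ee_rot: [-0.527, 0.527, -0.472, 0.472]
contact_force: [-0.5, -0.1, -0.4]
width: 0.493
```

Emit:
step_arm --pt "0 0 0 0" --pt "0 0 0 0" --pt "0 0 0 0" --pt "0 0 0 0" --pt "0 -0.3 0 0" --pt "0 -0.6 0 0" --pt "0 -1 0 0" --pt "0 -1 0 0" --pt "0 -1 0 0" --pt "0 -1 0 0" --pt "0 -1 0 0" --pt "0 -0.5 0 0" --hand 0

```text
time_s: 25.62
ee_pos: [0.4388, -0.1578, 0.2011]
ee_rot: [0.527, -0.526, 0.471, -0.473]
contact_force: [-0.1, 0.2, -1.1]
width: 0.275
```

```bash
python3 - <<'E'
from h import *
st(); t=hop(0,.008); a,R=go([*t,.2]); a,R=go([*t,.138],None,a,None,R); sp('a5')
E
```

```text
t 25.62 p [ 0.4388 -0.1578  0.2011] jaw -1.461 z-axis [0.994 0.109 0.003] y [ 0.003 -0.001 -1.   ] F [-0.1  0.2 -1.1] w 0.275 q [ 0.32  0.12 -0.12  2.09  0.02  0.93 -1.27]
turn 0.0 shift [-8.35  0.05  8.44] n>= 8.4
turn 0.0 shift [-0.    2.07 -0.01] n>= 2.1
side (np.float64(367.9), np.float64(217.2)) [7, 8, 48] [ 0.4393 -0.3262  0.011 ]
side (np.float64(346.0), np.float64(222.0)) [7, 7, 49] [ 0.4864 -0.2554  0.011 ]
```

View pics/a5.png

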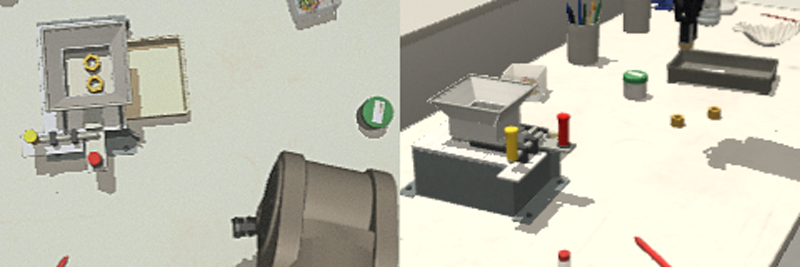

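```bash
python3 - <<'E'
from h import *
t=hop(-.012,.012); a,R=go([*t,.2]); a,R=go([*t,.138],None,a,None,R)
E
```

```text
turn 0.0 shift [-8.48  0.03  8.03] n>= 8.5
turn 0.0 shift [-0.    2.07 -0.01] n>= 2.1
```

Emit:
step_arm --pt "-0.6 0 0.57 0" --pt "-0.97 0 0.92 0" --pt "-0.97 0 0.92 0" --pt "-0.97 0 0.92 0" --pt "-0.97 0 0.92 0" --pt "-0.97 0 0.92 0" --pt "-0.97 0 0.92 0" --pt "-0.97 0 0.92 0" --pt "-0.97 0 0.92 0" --pt "-0.12 0 0.1 0" --pt "0 0 0 0"

```text
time_s: 27.1
ee_pos: [0.6493, 0.1214, 0.1975]
ee_rot: [-0.526, 0.527, -0.472, 0.471]
contact_force: [-0.4, -0.1, -0.1]
width: 0.274
```

Emit:
step_arm --pt "0 0.8 0 0" --pt "0 0.7 0 0" --pt "0 0.55 0 0" --pt "0 0 0 0" --pt "0 0 0 0"

```text
time_s: 27.72
ee_pos: [0.6503, 0.1214, 0.1382]
ee_rot: [0.527, -0.526, 0.472, -0.472]
contact_force: [0.4, -0.2, -0.4]
width: 0.277
```

```bash
python3 - <<'E'
from h import *
st();print(tohop(pose()[0]))
E
```

```text
t 27.73 p [0.6503 0.1214 0.1382] jaw -1.461 z-axis [0.994 0.109 0.001] y [ 0.001  0.    -1.   ] F [ 0.4 -0.2 -0.4] w 0.277 q [-0.1   0.5  -0.24  1.71  0.14  0.95 -1.86]
[-0.01228648  0.0119789 ]
```

Emit:
step_arm --pt "0 0 0 0" --pt "0 0 0 0" --pt "0 0 0 0" --pt "0 -0.8 0 0" --pt "0 -0.8 0 0" --pt "0 -0.5 0 0" --pt "0 0 0 0" --hand 33

```text
time_s: 28.6
ee_pos: [0.6504, 0.1217, 0.2014]
ee_rot: [0.527, -0.526, 0.471, -0.472]
contact_force: [0.9, -0.4, 0.0]
width: 0.385
```

```bash
python3 - <<'E'
from h import *
st(); t=[.4865,-.2575]; a,R=go([*t,.2]); a,R=go([*t,.006],None,a,None,R);sp('a6')
E
```

```text
t 28.6 p [0.6504 0.1217 0.2014] jaw -1.461 z-axis [0.994 0.109 0.002] y [ 0.002  0.    -1.   ] F [ 0.9 -0.4  0. ] w 0.385 q [-0.1   0.44 -0.25  1.65  0.12  1.06 -1.84]
turn 0.0 shift [11.97  0.03 -6.81] n>= 12.0
turn 0.0 shift [ 0.    6.47 -0.01] n>= 6.5
top (np.float64(369.9), np.float64(256.9)) [9, 9, 43] [ 0.4874 -0.2589  0.017 ]
top (np.float64(396.1), np.float64(274.9)) [9, 9, 44] [ 0.4397 -0.3304  0.017 ]
side (np.float64(367.9), np.float64(217.2)) [7, 8, 48] [ 0.4393 -0.3262  0.011 ]
side (np.float64(346.0), np.float64(222.0)) [7, 7, 49] [ 0.4864 -0.2554  0.011 ]
```

View pics/a6.png

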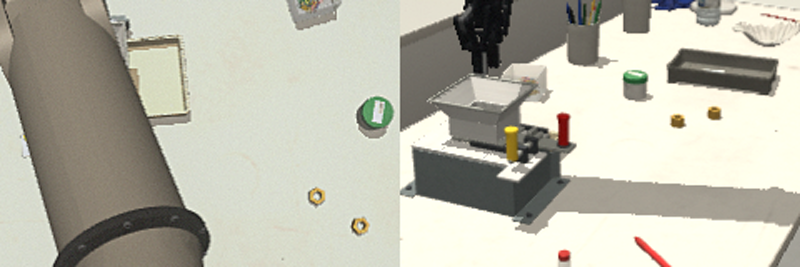

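Emit:
step_arm --pt "0.95 0 -0.54 0" --pt "0.95 0 -0.54 0" --pt "0.95 0 -0.54 0" --pt "0.95 0 -0.54 0" --pt "0.95 0 -0.54 0" --pt "0.95 0 -0.54 0" --pt "0.95 0 -0.54 0" --pt "0.95 0 -0.54 0" --pt "0.95 0 -0.54 0" --pt "0.95 0 -0.54 0" --pt "0.95 0 -0.54 0" --pt "0.95 0 -0.54 0" --hand 42

```text
time_s: 30.2
ee_pos: [0.4932, -0.2405, 0.1994]
ee_rot: [-0.526, 0.527, -0.472, 0.471]
contact_force: [0.3, 0.4, -0.5]
width: 0.492
```

Emit:
step_arm --pt "0.57 0.5 -0.33 0" --pt "0 1 0 0" --pt "0 1 0 0" --pt "0 1 0 0" --pt "0 1 0 0" --pt "0 0.3 0 0" --pt "0 0 0 0"

```text
time_s: 31.08
ee_pos: [0.4859, -0.2573, 0.0557]
ee_rot: [-0.527, 0.527, -0.472, 0.471]
contact_force: [-0.8, -0.7, 0.2]
width: 0.491
```

```bash
python3 - <<'E'
from h import *
st(); go([.4868,-.2575,.006])
E
```

```text
t 31.07 p [ 0.4859 -0.2573  0.0557] jaw -1.461 z-axis [ 0.994  0.11  -0.001] y [-0.001  0.001 -1.   ] F [-0.8 -0.7  0.2] w 0.491 q [ 0.45  0.45 -0.1   2.02  0.07  0.67 -1.15]
turn 0.0 shift [0.01 1.66 0.03] n>= 1.7
```

Emit:
step_arm --pt "0 0.8 0 0" --pt "0 0.6 0 0" --pt "0 0.24 0 0" --pt "0 0 0 0"

```text
time_s: 31.58
ee_pos: [0.4862, -0.2577, 0.0072]
ee_rot: [-0.527, 0.527, -0.472, 0.472]
contact_force: [-1.2, -0.0, -0.3]
width: 0.494
```

Emit:
step_arm --pt "0 0 0 0" --pt "0 0 0 0" --pt "0 0 0 0" --pt "0 0 0 0" --pt "0 -0.3 0 0" --pt "0 -0.6 0 0" --pt "0 -1 0 0" --pt "0 -1 0 0" --pt "0 -1 0 0" --pt "0 -1 0 0" --pt "0 -1 0 0" --pt "0 -0.5 0 0" --hand 0

```text
time_s: 33.08
ee_pos: [0.4867, -0.258, 0.2019]
ee_rot: [0.527, -0.526, 0.471, -0.473]
contact_force: [-0.1, -1.3, -0.9]
width: 0.266
```

```bash
python3 - <<'E'
from h import *
st(); t=hop(.016,.012); a,R=go([*t,.2]); a,R=go([*t,.138],None,a,None,R); sp('a7')
E
```

```text
t 33.08 p [ 0.4867 -0.258   0.2019] jaw -1.461 z-axis [0.994 0.109 0.003] y [ 0.003 -0.001 -1.   ] F [-0.1 -1.3 -0.9] w 0.266 q [ 0.46  0.26 -0.1   1.91  0.03  0.97 -1.12]
turn 0.0 shift [-11.97   0.07   7.75] n>= 12.0
turn 0.0 shift [-0.    2.07 -0.01] n>= 2.1
side (np.float64(367.9), np.float64(217.2)) [7, 8, 48] [ 0.4393 -0.3262  0.011 ]
```

View pics/a7.png

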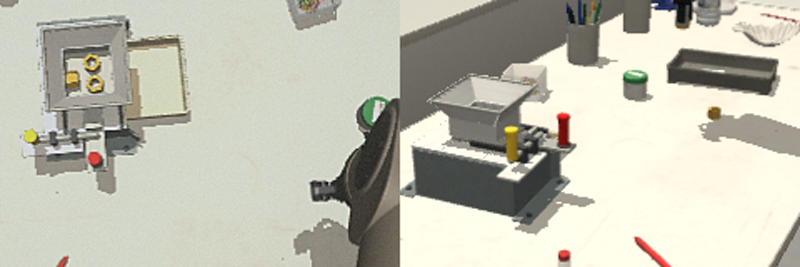

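Emit:
step_arm --pt "-0.95 0 0.615 0" --pt "-0.95 0 0.615 0" --pt "-0.95 0 0.615 0" --pt "-0.95 0 0.615 0" --pt "-0.95 0 0.615 0" --pt "-0.95 0 0.615 0" --pt "-0.95 0 0.615 0" --pt "-0.95 0 0.615 0" --pt "-0.95 0 0.615 0" --pt "-0.95 0 0.615 0" --pt "-0.95 0 0.615 0" --pt "-0.95 0 0.615 0"

```text
time_s: 34.67
ee_pos: [0.6687, 0.1073, 0.1977]
ee_rot: [-0.526, 0.527, -0.472, 0.471]
contact_force: [0.3, 0.3, -0.7]
width: 0.262
```

Emit:
step_arm --pt "-0.57 0 0.37 0" --pt "0 0 0 0" --pt "0 0.8 0 0" --pt "0 0.7 0 0" --pt "0 0.6 0 0" --pt "0 0 0 0" --pt "0 0 0 0"

```text
time_s: 35.55
ee_pos: [0.6783, 0.1246, 0.1368]
ee_rot: [0.527, -0.526, 0.472, -0.472]
contact_force: [0.5, 0.6, -0.6]
width: 0.265
```

```bash
python3 - <<'E'
from h import *
st();print(tohop(pose()[0]))
E
```

```text
t 35.55 p [0.6783 0.1246 0.1368] jaw -1.461 z-axis [0.994 0.109 0.001] y [ 0.001  0.    -1.   ] F [ 0.5  0.6 -0.6] w 0.265 q [-0.11  0.55 -0.23  1.64  0.15  0.97 -1.85]
[0.01593102 0.01214526]
```

Emit:
step_arm --pt "0 0 0 0" --pt "0 0 0 0" --pt "0 0 0 0" --pt "0 -0.8 0 0" --pt "0 -0.8 0 0" --pt "0 -0.5 0 0" --pt "0 0 0 0" --hand 33

```text
time_s: 36.42
ee_pos: [0.6785, 0.1247, 0.2002]
ee_rot: [0.527, -0.526, 0.471, -0.472]
contact_force: [-1.0, 0.9, -0.4]
width: 0.386
```

```bash
python3 - <<'E'
from h import *
st(); t=[.4395,-.3285]; a,R=go([*t,.2]); a,R=go([*t,.006],None,a,None,R);sp('a8')
E
```

```text
t 36.42 p [0.6785 0.1247 0.2002] jaw -1.461 z-axis [0.994 0.109 0.002] y [ 0.002  0.    -1.   ] F [-1.   0.9 -0.4] w 0.386 q [-0.1   0.49 -0.24  1.59  0.13  1.08 -1.84]
turn 0.0 shift [ 1.415e+01 -1.000e-02 -9.570e+00] n>= 14.1
turn 0.0 shift [ 0.    6.47 -0.01] n>= 6.5
top (np.float64(396.1), np.float64(274.9)) [9, 9, 44] [ 0.4397 -0.3304  0.017 ]
side (np.float64(367.9), np.float64(217.2)) [7, 8, 48] [ 0.4393 -0.3262  0.011 ]
```

Emit:
step_arm --pt "0.943 0 -0.638 0" --pt "0.943 0 -0.638 0" --pt "0.943 0 -0.638 0" --pt "0.943 0 -0.638 0" --pt "0.943 0 -0.638 0" --pt "0.943 0 -0.638 0" --pt "0.943 0 -0.638 0" --pt "0.943 0 -0.638 0" --pt "0.943 0 -0.638 0" --pt "0.943 0 -0.638 0" --pt "0.943 0 -0.638 0" --pt "0.943 0 -0.638 0" --hand 42

```text
time_s: 38.02
ee_pos: [0.4858, -0.2388, 0.1983]
ee_rot: [-0.526, 0.527, -0.472, 0.471]
contact_force: [0.4, 0.1, -0.3]
width: 0.491
```

Emit:
step_arm --pt "0.943 0 -0.638 0" --pt "0.943 0 -0.638 0" --pt "0.943 0.5 -0.638 0" --pt "0 1 0 0" --pt "0 1 0 0" --pt "0 1 0 0" --pt "0 1 0 0" --pt "0 0.3 0 0" --pt "0 0 0 0"

```text
time_s: 39.15
ee_pos: [0.4388, -0.3284, 0.0548]
ee_rot: [-0.527, 0.527, -0.472, 0.471]
contact_force: [0.8, 0.0, 0.3]
width: 0.488
```

```bash
python3 - <<'E'
from h import *
st(); go([.4395,-.3285,.006]); p,d=snap('top','t9')
c=np.clip(p[140:300,180:420,::-1].astype(float)*1.8,0,255).astype('u1');cv2.imwrite('pics/t9c.png',cv2.resize(c,None,fx=3,fy=3,interpolation=cv2.INTER_CUBIC))
E
```

```text
t 39.15 p [ 0.4388 -0.3284  0.0548] jaw -1.461 z-axis [ 0.994  0.11  -0.001] y [-0.001  0.001 -1.   ] F [0.8 0.  0.3] w 0.488 q [ 0.58  0.45 -0.06  2.03  0.04  0.67 -0.98]
turn 0.0 shift [0.01 1.63 0.03] n>= 1.6
```

View pics/t9c.png

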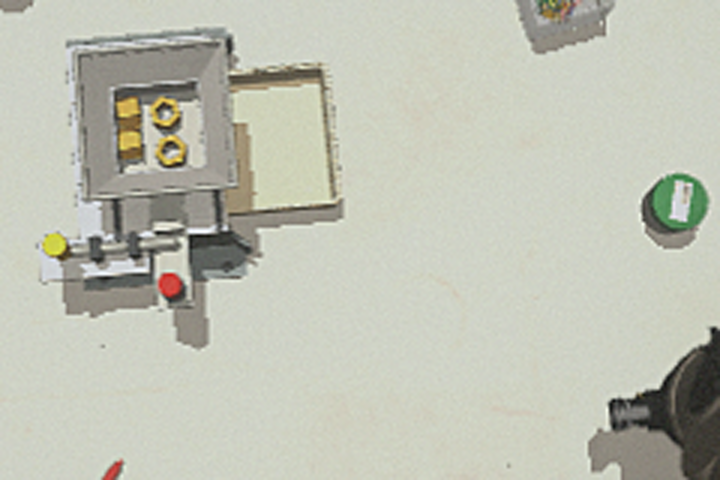

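Emit:
step_arm --pt "0 0.8 0 0" --pt "0 0.6 0 0" --pt "0 0.22 0 0" --pt "0 0 0 0"

```text
time_s: 39.7
ee_pos: [0.4391, -0.3286, 0.0066]
ee_rot: [-0.527, 0.527, -0.472, 0.472]
contact_force: [0.6, 0.4, -0.5]
width: 0.495
```

Emit:
step_arm --pt "0 0 0 0" --pt "0 0 0 0" --pt "0 0 0 0" --pt "0 0 0 0" --pt "0 -0.3 0 0" --pt "0 -0.6 0 0" --pt "0 -1 0 0" --pt "0 -1 0 0" --pt "0 -1 0 0" --pt "0 -1 0 0" --pt "0 -1 0 0" --pt "0 -0.5 0 0" --hand 0

```text
time_s: 41.2
ee_pos: [0.4395, -0.3289, 0.2013]
ee_rot: [0.527, -0.526, 0.471, -0.473]
contact_force: [0.7, -0.3, -0.3]
width: 0.288
```

```bash
python3 - <<'E'
from h import *
st(); t=hop(0,-.012); a,R=go([*t,.2]); a,R=go([*t,.145],None,a,None,R); sp('a9')
E
```

```text
t 41.2 p [ 0.4395 -0.3289  0.2013] jaw -1.461 z-axis [0.994 0.109 0.002] y [ 0.003 -0.001 -1.   ] F [ 0.7 -0.3 -0.3] w 0.288 q [ 0.58  0.25 -0.07  1.92  0.02  0.97 -0.95]
turn 0.0 shift [-13.35   0.04   9.04] n>= 13.4
turn 0.0 shift [-0.    1.83 -0.  ] n>= 1.8
```

View pics/a9.png

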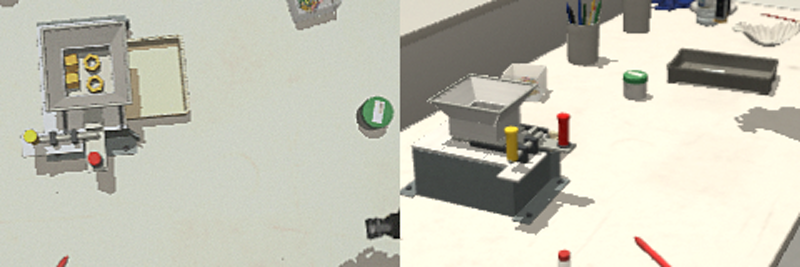

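Emit:
step_arm --pt "-0.953 0 0.646 0" --pt "-0.953 0 0.646 0" --pt "-0.953 0 0.646 0" --pt "-0.953 0 0.646 0" --pt "-0.953 0 0.646 0" --pt "-0.953 0 0.646 0" --pt "-0.953 0 0.646 0" --pt "-0.953 0 0.646 0" --pt "-0.953 0 0.646 0" --pt "-0.953 0 0.646 0" --pt "-0.953 0 0.646 0" --pt "-0.953 0 0.646 0"

```text
time_s: 42.8
ee_pos: [0.6325, 0.0389, 0.1973]
ee_rot: [-0.526, 0.527, -0.472, 0.471]
contact_force: [-0.8, 0.1, -0.1]
width: 0.288
```

Emit:
step_arm --pt "-0.953 0 0.646 0" --pt "-0.953 0 0.646 0" --pt "0 0 0 0" --pt "0 0.7 0 0" --pt "0 0.6 0 0" --pt "0 0.5 0 0" --pt "0 0 0 0" --pt "0 0 0 0"

```text
time_s: 43.8
ee_pos: [0.6652, 0.0989, 0.145]
ee_rot: [0.527, -0.526, 0.472, -0.472]
contact_force: [-0.2, -0.4, -0.1]
width: 0.289
```

```bash
python3 - <<'E'
from h import *
st();print(tohop(pose()[0]))
E
```

```text
t 43.8 p [0.6652 0.0989 0.145 ] jaw -1.461 z-axis [0.994 0.109 0.001] y [ 0.001  0.    -1.   ] F [-0.2 -0.4 -0.1] w 0.289 q [-0.07  0.51 -0.24  1.67  0.14  0.97 -1.82]
[ 0.00011231 -0.01199202]
```

Emit:
step_arm --pt "0 0 0 0" --pt "0 0 0 0" --pt "0 0 0 0" --pt "0 -0.8 0 0" --pt "0 -0.8 0 0" --pt "0 -0.5 0 0" --pt "0 0 0 0" --hand 33

```text
time_s: 44.68
ee_pos: [0.6654, 0.0991, 0.2086]
ee_rot: [0.527, -0.526, 0.471, -0.472]
contact_force: [-0.8, 0.0, -0.5]
width: 0.387
```

```bash
python3 - <<'E'
from h import *
st(); t=hop(-.095,.090); a,R=go([*t,.2]); a,R=go([*t,.131],None,a,None,R);sp('a10')
E
```

```text
t 44.67 p [0.6654 0.0991 0.2086] jaw -1.461 z-axis [0.994 0.109 0.002] y [ 0.002  0.    -1.   ] F [-0.8  0.  -0.5] w 0.387 q [-0.06  0.45 -0.25  1.62  0.12  1.08 -1.8 ]
turn 0.0 shift [-3.39  0.28 -3.18] n>= 3.4
turn 0.0 shift [ 0.   2.3 -0. ] n>= 2.3
```

View pics/a10.png

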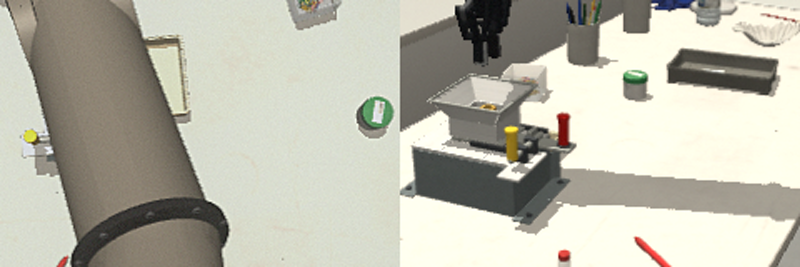

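Emit:
step_arm --pt "-0.8 0 -0.8 0" --pt "-0.9 0 -0.8 0" --pt "-0.9 0 -0.8 0" --pt "-0.79 0 -0.78 0" --pt "0 0.28 0 0" --pt "0 0 0 0" --pt "0 0 0 0" --hand 42

```text
time_s: 45.65
ee_pos: [0.5595, 0.1888, 0.1988]
ee_rot: [-0.526, 0.527, -0.472, 0.472]
contact_force: [-0.5, -0.4, -0.4]
width: 0.492
```

```bash
python3 - <<'E'
from h import *
st(); t=hop(-.095,.090); a,R=go([*t,.131]);p,d,p2,d2=sp('a11')
for n,q in(('top',p),('side',p2)):
  for b in blobs(q,'yellow',6,(150,190,300,260)): print(n,b,onz(n,*b[0],.153))
c=np.clip(p2[180:300,180:340,::-1].astype(float)*1.6,0,255).astype('u1');cv2.imwrite('pics/a11c.png',cv2.resize(c,None,fx=4.5,fy=4.5,interpolation=cv2.INTER_CUBIC))
E
```

```text
t 45.65 p [0.5595 0.1888 0.1988] jaw -1.462 z-axis [ 0.994  0.108 -0.001] y [-0.001 -0.    -1.   ] F [-0.5 -0.4 -0.4] w 0.492 q [-0.19  0.34 -0.3   1.82  0.12  1.   -2.  ]
turn 0.0 shift [-0.04  2.26  0.01] n>= 2.3
side ((np.float64(246.0), np.float64(226.9)), [243, 226, 7, 3, 19]) [0.5599577  0.19077846 0.153     ]
```

View pics/a11.png

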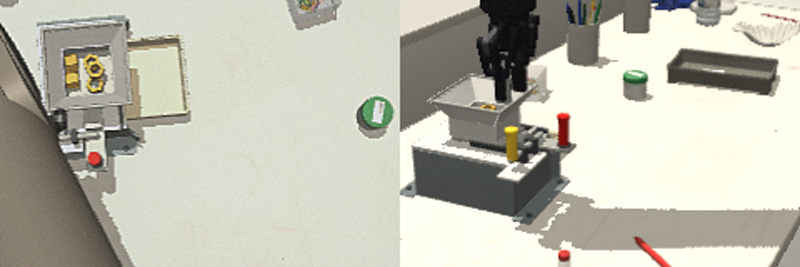

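View pics/a11c.png

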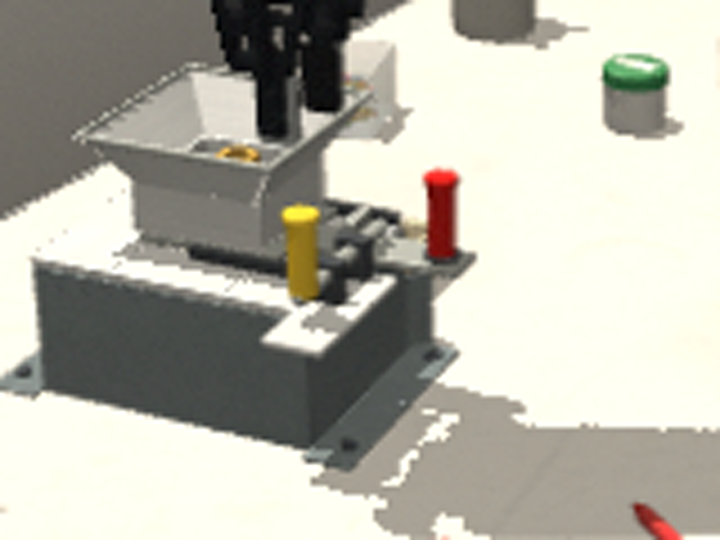

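Emit:
step_arm --pt "-0.04 0.6 0 0" --pt "0 0.6 0 0" --pt "0 0.6 0 0" --pt "0 0.46 0 0" --pt "0 0 0 0" --pt "0 0 0 0"

```text
time_s: 46.5
ee_pos: [0.5591, 0.1909, 0.1318]
ee_rot: [0.527, -0.527, 0.472, -0.472]
contact_force: [-0.8, 0.6, 0.9]
width: 0.491
```

Emit:
step_arm --pt "0 0 0 0" --pt "0 0 0 0" --pt "0 0 0 0" --pt "0 0 0 0" --hand 0 --force 50

```text
time_s: 47.0
ee_pos: [0.5592, 0.1909, 0.1322]
ee_rot: [0.527, -0.526, 0.472, -0.472]
contact_force: [-1.0, -0.9, 6.0]
width: 0.204
```

```bash
python3 - <<'E'
from h import *
st(); print(tohop(pose()[0]))
E
```

```text
t 47.0 p [0.5592 0.1909 0.1322] jaw -1.461 z-axis [0.994 0.109 0.001] y [ 0.001  0.    -1.   ] F [-1.  -0.9  6. ] w 0.204 q [-0.21  0.41 -0.29  1.87  0.15  0.87 -2.03]
[-0.09517978  0.09106406]
```

Emit:
step_arm --pt "-0.2 0 0 0" --pt "-0.25 0 0 0" --pt "-0.25 0 0 0" --pt "-0.2 0 0 0" --pt "-0.15 0 0 0" --pt "-0.1 0 0 0" --pt "0 0 0 0" --pt "0 0 0 0"

```text
time_s: 48.0
ee_pos: [0.5555, 0.2245, 0.1322]
ee_rot: [0.527, -0.526, 0.472, -0.472]
contact_force: [-1.3, -4.0, 5.7]
width: 0.201
```

```bash
python3 - <<'E'
from h import *
st(); print(tohop(pose()[0]))
E
```

```text
t 48.0 p [0.5555 0.2245 0.1322] jaw -1.462 z-axis [0.994 0.109 0.001] y [ 0.001 -0.    -1.   ] F [-1.3 -4.   5.7] w 0.201 q [-0.26  0.43 -0.3   1.85  0.16  0.88 -2.09]
[-0.09516002  0.12494408]
```

Emit:
step_arm --pt "-0.1 0 0 0" --pt "0 0 0 0"

```text
time_s: 48.25
ee_pos: [0.5555, 0.2249, 0.1321]
ee_rot: [-0.525, 0.527, -0.472, 0.473]
contact_force: [-0.5, -15.9, 9.3]
width: 0.203
```

```bash
python3 - <<'E'
from h import *
st(); print(tohop(pose()[0]))
E
```

```text
t 48.25 p [0.5555 0.2249 0.1321] jaw -1.464 z-axis [0.994 0.107 0.   ] y [ 0.001 -0.004 -1.   ] F [ -0.5 -15.9   9.3] w 0.203 q [-0.26  0.43 -0.3   1.85  0.16  0.89 -2.1 ]
[-0.09511409  0.12526651]
```

Emit:
step_arm --pt "0.12 0 0 0" --pt "0 0 0 0" --pt "0 0 0 0" --pt "0 -0.6 0 0" --pt "0 -0.8 0 0" --pt "0 -0.7 0 0" --pt "0 0 0 0" --hand 42

```text
time_s: 49.12
ee_pos: [0.5561, 0.2252, 0.1972]
ee_rot: [0.528, -0.525, 0.471, -0.472]
contact_force: [-0.5, 0.3, -0.4]
width: 0.492
```

```bash
python3 - <<'E'
from h import *
st(); t=hop(-.135,.0); a,R=go([*t,.195]); go([*t,.123],None,a,None,R);p,d,p2,d2=sp('a12')
for n,q in(('top',p),('side',p2)):
  for b in blobs(q,'yellow',6,(150,190,300,260)): print(n,b,tohop(onz(n,*b[0],.153)))
  for b in blobs(q,'red',6,(150,190,300,260)): print(n,b,tohop(onz(n,*b[0],.145)))
E
```

```text
t 49.12 p [0.5561 0.2252 0.1972] jaw -1.461 z-axis [0.994 0.11  0.004] y [ 0.003  0.002 -1.   ] F [-0.5  0.3 -0.4] w 0.492 q [-0.24  0.35 -0.31  1.8   0.13  1.   -2.06]
turn 0.0 shift [ 4.18  0.06 -1.35] n>= 4.2
turn 0.0 shift [ 0.    2.4  -0.01] n>= 2.4
top ((np.float64(236.0), np.float64(234.4)), [233, 231, 7, 8, 42]) [-1.35101425e-01  5.03589951e-05]
side ((np.float64(238.8), np.float64(232.7)), [236, 231, 7, 4, 21]) [-0.09432564  0.12585496]
side ((np.float64(277.5), np.float64(219.5)), [275, 218, 6, 4, 20]) [-0.13677608  0.00527967]
```

View pics/a12.png

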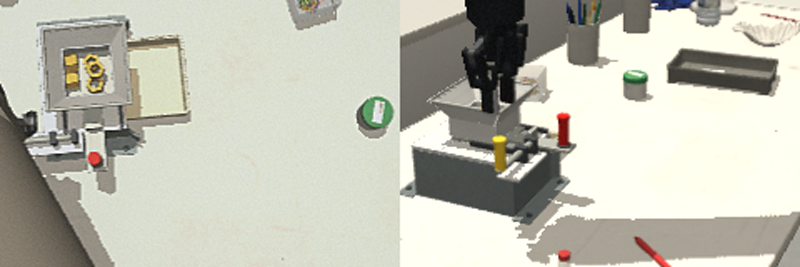

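Bolt is drawn (hopper y ≈ +0.125). Now the gate knob.

Emit:
step_arm --pt "0.8 0 -0.25 0" --pt "0.9 0 -0.3 0" --pt "0.9 0 -0.3 0" --pt "0.9 0 -0.3 0" --pt "0.68 0 -0.2 0" --pt "0 0.06 0 0" --pt "0 0.6 0 0" --pt "0 0.6 0 0" --pt "0 0.6 0 0" --pt "0 0 0 0" --pt "0 0 0 0"

```text
time_s: 50.6
ee_pos: [0.5288, 0.0956, 0.1387]
ee_rot: [0.527, -0.527, 0.472, -0.472]
contact_force: [0.1, 0.0, 0.5]
width: 0.491
```

```bash
python3 - <<'E'
from h import *
st(); t=hop(-.135,.0); a,R=go([*t,.123])
p2,d=snap('side','a13s');c=np.clip(p2[180:300,180:340,::-1].astype(float)*1.6,0,255).astype('u1');cv2.imwrite('pics/a13c.png',cv2.resize(c,None,fx=4.5,fy=4.5,interpolation=cv2.INTER_CUBIC))
E
```

```text
t 50.6 p [0.5288 0.0956 0.1387] jaw -1.461 z-axis [ 0.994  0.11  -0.   ] y [-0.  0. -1.] F [0.1 0.  0.5] w 0.491 q [-0.07  0.32 -0.27  1.99  0.11  0.84 -1.86]
turn 0.0 shift [-0.01  0.52  0.03] n>= 0.5
```

View pics/a13c.png

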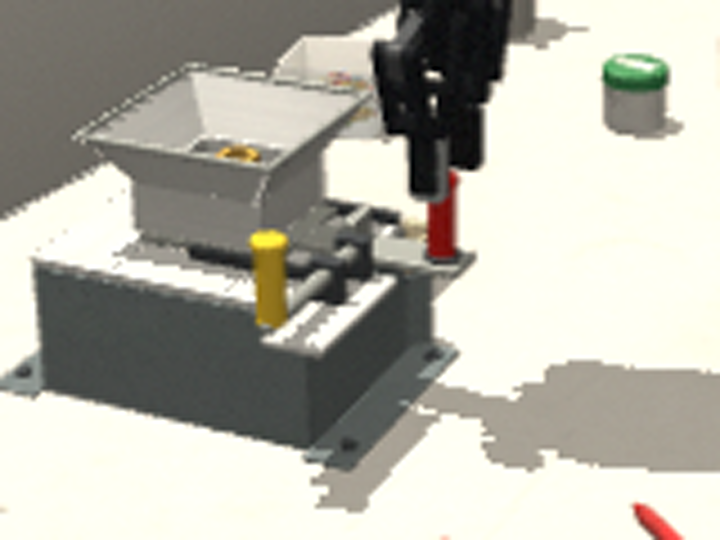

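Emit:
step_arm --pt "0 0.4 0.03 0" --pt "0 0.25 0 0" --pt "0 0 0 0"

```text
time_s: 51.02
ee_pos: [0.529, 0.0954, 0.1184]
ee_rot: [-0.526, 0.527, -0.472, 0.472]
contact_force: [-0.5, 1.0, 0.0]
width: 0.488
```

Emit:
step_arm --pt "0 0 0 0" --pt "0 0 0 0" --pt "0 0 0 0" --pt "0 0 0 0" --hand 0 --force 60

```text
time_s: 51.52
ee_pos: [0.5296, 0.0956, 0.1194]
ee_rot: [0.527, -0.527, 0.472, -0.472]
contact_force: [-2.3, 1.6, 5.0]
width: 0.193
```

Emit:
step_arm --pt "0 0 -0.2 0" --pt "0 0 -0.3 0" --pt "0 0 -0.4 0" --pt "0 0 -0.4 0" --pt "0 0 0 0"

```text
time_s: 52.15
ee_pos: [0.4894, 0.0911, 0.1193]
ee_rot: [-0.527, 0.527, -0.472, 0.472]
contact_force: [-4.1, 1.2, 7.8]
width: 0.199
```

```bash
python3 - <<'E'
from h import *
st(); print(tohop(pose()[0]))
E
```

```text
t 52.15 p [0.4894 0.0911 0.1193] jaw -1.461 z-axis [ 0.994  0.11  -0.001] y [-0.001 -0.    -1.   ] F [-4.1  1.2  7.8] w 0.199 q [-0.08  0.29 -0.27  2.09  0.11  0.77 -1.88]
[-0.17548636 -0.0004006 ]
```

Emit:
step_arm --pt "0 0 -0.4 0" --pt "0 0 -0.4 0" --pt "0 0 -0.3 0" --pt "0 0 -0.2 0" --pt "0 0 -0.1 0" --pt "0 0 0 0"

```text
time_s: 52.9
ee_pos: [0.4499, 0.0868, 0.1195]
ee_rot: [0.528, -0.526, 0.471, -0.472]
contact_force: [11.7, 2.8, -2.5]
width: 0.197
```

```bash
python3 - <<'E'
from h import *
st(); print(tohop(pose()[0]))
p2,d=snap('side','a14s');c=np.clip(p2[180:300,180:340,::-1].astype(float)*1.6,0,255).astype('u1');cv2.imwrite('pics/a14c.png',cv2.resize(c,None,fx=4.5,fy=4.5,interpolation=cv2.INTER_CUBIC))
E
```

```text
t 52.9 p [0.4499 0.0868 0.1195] jaw -1.461 z-axis [0.994 0.109 0.003] y [ 0.003  0.001 -1.   ] F [11.7  2.8 -2.5] w 0.197 q [-0.08  0.23 -0.29  2.17  0.1   0.74 -1.89]
[-0.21527785 -0.00037931]
```

View pics/a14c.png

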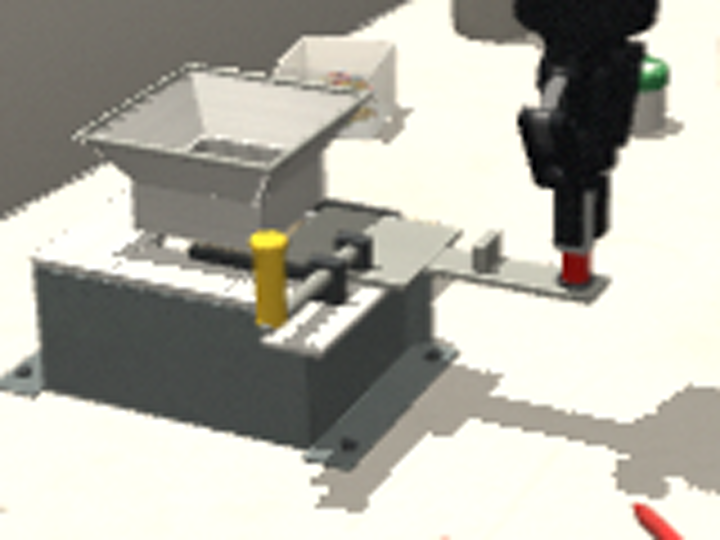

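```bash
python3 - <<'E'
from h import *
p2,d=snap('top','a15t');c=np.clip(p2[140:260,170:330,::-1].astype(float)*1.8,0,255).astype('u1');cv2.imwrite('pics/a15c.png',cv2.resize(c,None,fx=4.5,fy=4.5,interpolation=cv2.INTER_CUBIC))
E
```

```text
(no output)
```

View pics/a15c.png

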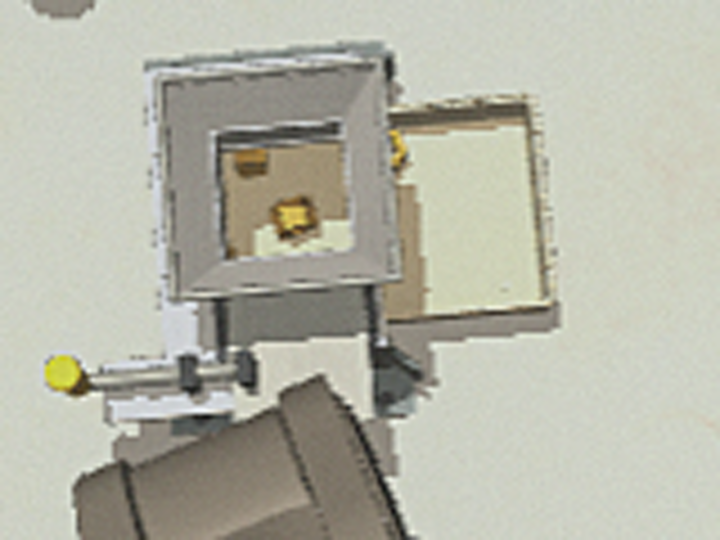

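Emit:
step_arm --pt "0 0 0.3 0" --pt "0 0 0.4 0" --pt "0 0 0.4 0" --pt "0 0 0.4 0" --pt "0 0 0.4 0" --pt "0 0 0.35 0" --pt "0 0 0.25 0" --pt "0 0 0.15 0" --pt "0 0 0 0" --pt "0 0 0 0"

```text
time_s: 54.25
ee_pos: [0.5277, 0.0954, 0.1194]
ee_rot: [0.527, -0.527, 0.472, -0.472]
contact_force: [3.0, 2.1, 6.7]
width: 0.198
```

```bash
python3 - <<'E'
from h import *
st(); print(tohop(pose()[0]))
E
```

```text
t 54.25 p [0.5277 0.0954 0.1194] jaw -1.461 z-axis [0.994 0.11  0.   ] y [ 0.  0. -1.] F [3.  2.1 6.7] w 0.198 q [-0.08  0.35 -0.26  2.01  0.12  0.8  -1.87]
[-0.13693084 -0.00033597]
```

Emit:
step_arm --pt "0 0 0.1 0" --pt "0 0 0 0"

```text
time_s: 54.5
ee_pos: [0.5296, 0.0956, 0.1193]
ee_rot: [-0.526, 0.527, -0.472, 0.471]
contact_force: [-6.5, 0.3, 14.2]
width: 0.2
```

Emit:
step_arm --pt "0 0 0.08 0" --pt "0 0 0 0"

```text
time_s: 54.75
ee_pos: [0.5298, 0.0956, 0.1191]
ee_rot: [-0.525, 0.529, -0.473, 0.47]
contact_force: [-22.1, -0.6, 27.0]
width: 0.198
```

Emit:
step_arm --pt "0 0 -0.1 0" --pt "0 0 0 0" --pt "0 0 0 0" --pt "0 -0.6 0 0" --pt "0 -0.9 0 0" --pt "0 -0.9 0 0" --pt "0 -0.3 0 0" --pt "0 0 0 0" --hand 42

```text
time_s: 55.75
ee_pos: [0.5307, 0.0956, 0.2009]
ee_rot: [0.527, -0.526, 0.472, -0.472]
contact_force: [-1.2, 0.3, -0.4]
width: 0.496
```

```bash
python3 - <<'E'
from h import *
st(); t=hop(-.095,.125); a,R=go([*t,.198]); go([*t,.131],None,a,None,R);p,d,p2,d2=sp('a16')
for n,q in(('top',p),('side',p2)):
  for b in blobs(q,'yellow',6,(150,190,300,260)): print(n,b,tohop(onz(n,*b[0],.153)))
  for b in blobs(q,'red',6,(150,190,300,260)): print(n,b,tohop(onz(n,*b[0],.145)))
E
```

```text
t 55.75 p [0.5307 0.0956 0.2009] jaw -1.461 z-axis [0.994 0.109 0.001] y [ 0.001  0.    -1.   ] F [-1.2  0.3 -0.4] w 0.496 q [-0.06  0.25 -0.27  1.93  0.08  0.97 -1.84]
turn 0.0 shift [-4.18  0.1   1.3 ] n>= 4.2
turn 0.0 shift [ 0.    2.23 -0.  ] n>= 2.2
side ((np.float64(239.0), np.float64(232.6)), [236, 231, 7, 4, 20]) [-0.09448656  0.12520062]
side ((np.float64(277.5), np.float64(219.5)), [275, 218, 6, 4, 20]) [-0.13677608  0.00527967]
```

View pics/a16.png

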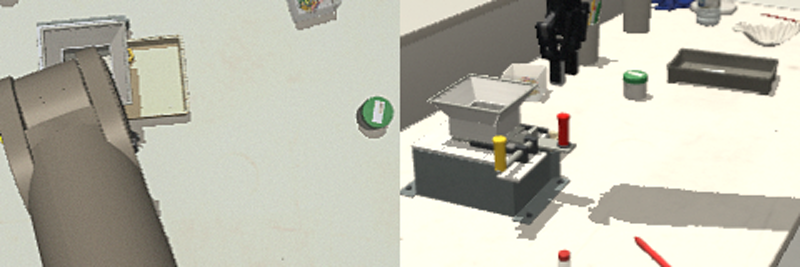

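Gate is home (knob in the same spot as at first); on to the bolt.

Emit:
step_arm --pt "-0.8 0 0.25 0" --pt "-0.9 0 0.28 0" --pt "-0.9 0 0.28 0" --pt "-0.9 0 0.28 0" --pt "-0.68 0.1 0.21 0" --pt "0 0 0 0" --pt "0 0.6 0 0" --pt "0 0.6 0 0" --pt "0 0.6 0 0" --pt "0 0.4 0 0" --pt "0 0 0 0" --pt "0 0 0 0"

```text
time_s: 57.35
ee_pos: [0.5557, 0.2247, 0.1316]
ee_rot: [0.527, -0.526, 0.472, -0.472]
contact_force: [-0.7, -0.8, -0.3]
width: 0.493
```

```bash
python3 - <<'E'
from h import *
st(); t=hop(-.095,.125); a,R=go([*t,.131])
E
```

```text
t 57.35 p [0.5557 0.2247 0.1316] jaw -1.461 z-axis [0.994 0.11  0.001] y [ 0.001  0.    -1.   ] F [-0.7 -0.8 -0.3] w 0.493 q [-0.25  0.43 -0.3   1.85  0.16  0.88 -2.09]
turn 0.0 shift [ 0.    0.02 -0.  ] n>= 0.0
```

Emit:
step_arm --pt "0 0 0 0" --pt "0 0 0 0" --pt "0 0 0 0" --pt "0 0 0 0" --hand 0 --force 50

```text
time_s: 57.85
ee_pos: [0.5558, 0.2245, 0.1319]
ee_rot: [0.527, -0.526, 0.472, -0.472]
contact_force: [-0.7, -1.4, 5.0]
width: 0.197
```

Emit:
step_arm --pt "0.2 0 0 0" --pt "0.25 0 0 0" --pt "0.25 0 0 0" --pt "0.2 0 0 0" --pt "0.15 0 0 0" --pt "0.08 0 0 0" --pt "0 0 0 0" --pt "0 0 0 0"

```text
time_s: 58.85
ee_pos: [0.5595, 0.1906, 0.1319]
ee_rot: [0.527, -0.526, 0.472, -0.472]
contact_force: [-1.8, -0.7, 7.4]
width: 0.202
```

```bash
python3 - <<'E'
from h import *
st(); print(tohop(pose()[0]))
E
```

```text
t 58.85 p [0.5595 0.1906 0.1319] jaw -1.461 z-axis [0.994 0.109 0.001] y [ 0.001  0.    -1.   ] F [-1.8 -0.7  7.4] w 0.202 q [-0.2   0.41 -0.3   1.87  0.15  0.87 -2.03]
[-0.09488267  0.09071732]
```

Emit:
step_arm --pt "0.07 0 0 0" --pt "0 0 0 0"

```text
time_s: 59.1
ee_pos: [0.5597, 0.1895, 0.1319]
ee_rot: [0.527, -0.526, 0.472, -0.472]
contact_force: [-1.3, 4.7, 5.7]
width: 0.204
```

Emit:
step_arm --pt "0.05 0 0 0" --pt "0 0 0 0"

```text
time_s: 59.35
ee_pos: [0.5597, 0.1893, 0.132]
ee_rot: [0.528, -0.526, 0.472, -0.471]
contact_force: [-2.1, 9.8, 3.9]
width: 0.199
```

Emit:
step_arm --pt "-0.05 0 0 0" --pt "0 0 0 0" --pt "0 0 0 0" --pt "0 -0.6 0 0" --pt "0 -0.9 0 0" --pt "0 -0.8 0 0" --pt "0 0 0 0" --hand 42

```text
time_s: 60.22
ee_pos: [0.5605, 0.1891, 0.2031]
ee_rot: [0.528, -0.525, 0.471, -0.473]
contact_force: [-0.4, -0.2, -0.3]
width: 0.492
```

```bash
python3 - <<'E'
from h import *
st(); t=[.681,-.038]; a,R=go([*t,.2]); go([*t,.019],None,a,None,R);p,d,p2,d2=sp('a17')
for n,q in(('top',p),('side',p2)):
  for b in blobs(q,'yellow',6,(150,190,300,260)): print(n,b,tohop(onz(n,*b[0],.153)))
  for b in blobs(q,'red',6,(150,190,300,260)): print(n,b,tohop(onz(n,*b[0],.145)))
E
```

```text
t 60.23 p [0.5605 0.1891 0.2031] jaw -1.461 z-axis [0.994 0.109 0.004] y [ 0.004  0.001 -1.   ] F [-0.4 -0.2 -0.3] w 0.492 q [-0.18  0.33 -0.31  1.81  0.12  1.01 -2.  ]
turn 0.0 shift [7.96 0.11 3.16] n>= 8.0
turn 0.0 shift [ 0.01  6.03 -0.02] n>= 6.0
top ((np.float64(236.0), np.float64(234.4)), [233, 231, 7, 8, 42]) [-1.35101425e-01  5.03589951e-05]
side ((np.float64(245.8), np.float64(227.0)), [243, 226, 7, 3, 20]) [-0.09426951  0.09158348]
side ((np.float64(277.5), np.float64(219.5)), [275, 218, 6, 4, 20]) [-0.13677608  0.00527967]
```

View pics/a17.png

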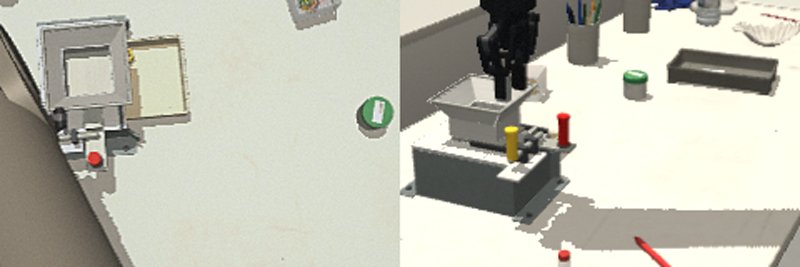

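Emit:
step_arm --pt "0.6 0 0.25 0" --pt "0.95 0 0.38 0" --pt "0.95 0 0.38 0" --pt "0.95 0 0.38 0" --pt "0.95 0 0.38 0" --pt "0.95 0 0.38 0" --pt "0.95 0 0.38 0" --pt "0.95 0 0.38 0" --pt "0.71 0.1 0.25 0" --pt "0 0 0 0" --pt "0 0.8 0 0" --pt "0 0.8 0 0"

```text
time_s: 61.82
ee_pos: [0.6795, -0.0374, 0.1485]
ee_rot: [0.527, -0.527, 0.472, -0.471]
contact_force: [0.6, 0.2, -0.3]
width: 0.49
```

Emit:
step_arm --pt "0 0.9 0 0" --pt "0 0.8 0 0" --pt "0 0.6 0 0" --pt "0 0 0 0"

```text
time_s: 62.32
ee_pos: [0.6789, -0.0378, 0.0788]
ee_rot: [-0.526, 0.527, -0.472, 0.471]
contact_force: [-1.0, 0.4, -0.2]
width: 0.489
```

```bash
python3 - <<'E'
from h import *
st(); t=[.681,-.038]; go([*t,.019]); p,d,p2,d2=sp('a18')
E
```

```text
t 62.33 p [ 0.6789 -0.0378  0.0788] jaw -1.46 z-axis [ 0.994  0.11  -0.002] y [-0.002  0.    -1.   ] F [-1.   0.4 -0.2] w 0.489 q [ 0.1   0.6  -0.2   1.7   0.14  0.87 -1.62]
turn 0.0 shift [0.02 1.99 0.07] n>= 2.0
```

View pics/a18.png

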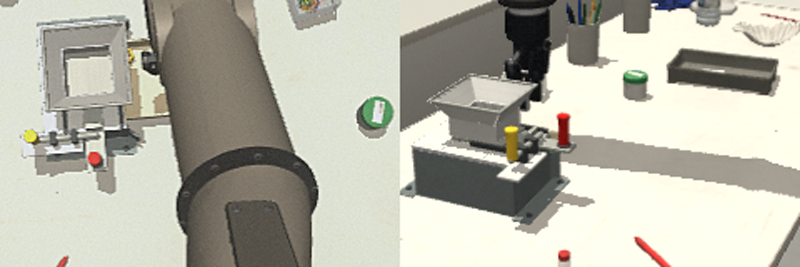

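Emit:
step_arm --pt "0 0.7 0.05 0" --pt "0 0.7 0 0" --pt "0 0.5 0 0" --pt "0 0 0 0"

```text
time_s: 62.92
ee_pos: [0.6802, -0.038, 0.0214]
ee_rot: [-0.526, 0.527, -0.473, 0.471]
contact_force: [0.7, -0.2, -0.1]
width: 0.492
```

Emit:
step_arm --pt "0 0 0 0" --pt "0 0 0 0" --pt "0 0 0 0" --pt "0 0 0 0" --pt "0 0 0 0" --hand 0 --force 50

```text
time_s: 63.55
ee_pos: [0.6819, -0.0387, 0.024]
ee_rot: [0.527, -0.526, 0.471, -0.472]
contact_force: [0.6, -4.2, 5.7]
width: 0.036
```

Emit:
step_arm --pt "0.1 -0.03 0 0" --pt "0.2 0 0 0" --pt "0.3 0 0 0" --pt "0.4 0 0 0" --pt "0.4 0 0 0" --pt "0.4 0 0 0" --pt "0.4 0 0 0" --pt "0.4 0 0 0" --pt "0.4 0 0 0" --pt "0 0 0 0"

```text
time_s: 64.8
ee_pos: [0.6911, -0.13, 0.0241]
ee_rot: [-0.526, 0.527, -0.472, 0.473]
contact_force: [-0.4, -3.1, 2.1]
width: 0.036
```

```bash
python3 - <<'E'
from h import *
st(); print(tohop(pose()[0])); p,d,p2,d2=sp('a19')
E
```

```text
t 64.8 p [ 0.6911 -0.13    0.0241] jaw -1.463 z-axis [0.994 0.108 0.   ] y [ 0.    -0.001 -1.   ] F [-0.4 -3.1  2.1] w 0.036 q [ 0.22  0.69 -0.18  1.66  0.16  0.8  -1.5 ]
[ 0.00073855 -0.24230428]
```

View pics/a19.png

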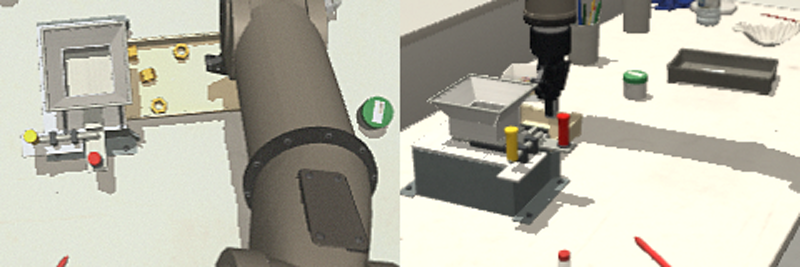

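Emit:
step_arm --pt "0.2 0 0 0" --pt "0.4 0 0 0" --pt "0.4 0 0 0" --pt "0.4 0 0 0" --pt "0.4 0 0 0" --pt "0.4 0 0 0" --pt "0.3 0 0 0" --pt "0.2 0 0 0" --pt "0.1 0 0 0" --pt "0 0 0 0"

```text
time_s: 66.15
ee_pos: [0.7004, -0.2114, 0.0241]
ee_rot: [-0.527, 0.527, -0.472, 0.472]
contact_force: [-0.2, 1.2, 2.2]
width: 0.038
```

```bash
python3 - <<'E'
from h import *
st(); print(tohop(pose()[0]))
E
```

```text
t 66.15 p [ 0.7004 -0.2114  0.0241] jaw -1.461 z-axis [0.994 0.109 0.   ] y [ 0. -0. -1.] F [-0.2  1.2  2.2] w 0.038 q [ 0.33  0.73 -0.18  1.59  0.16  0.84 -1.38]
[ 0.00095927 -0.32431092]
```

Emit:
step_arm --pt "0 0 0 0" --pt "0 0 0 0" --pt "0 0 0 0" --pt "0 -0.5 0 0" --pt "0 -0.8 0 0" --pt "0 -1 0 0" --pt "0 -1 0 0" --pt "0 -1 0 0" --pt "0 -1 0 0" --pt "0.5 0 0 0" --pt "1 0 0 0" --pt "1 0 0 0" --hand 42

```text
time_s: 67.65
ee_pos: [0.7085, -0.2869, 0.1841]
ee_rot: [0.527, -0.527, 0.472, -0.472]
contact_force: [-0.6, -1.0, 1.0]
width: 0.49
```

Emit:
step_arm --pt "1 0 0 0" --pt "1 0 0 0" --pt "1 0 0 0" --pt "1 0 0 0" --pt "0 0 0 0"

```text
time_s: 68.28
ee_pos: [0.7204, -0.4086, 0.1831]
ee_rot: [-0.525, 0.526, -0.473, 0.473]
contact_force: [-1.2, -0.3, -0.4]
width: 0.491
```

```bash
python3 - <<'E'
from h import *
st(); p,d,p2,d2=sp('a20'); P=cloud('top',d)
m,q,r=rect(P,.03,.044,(.57,.765,-.26,.04))
mm=cv2.morphologyEx(m.astype('u1')*255,cv2.MORPH_CLOSE,np.ones((3,3)));n,l,s,c=cv2.connectedComponentsWithStats(mm)
for i in range(1,n):
    if s[i][4]>40:
        qq=P[(l==i)&m][:,:2].astype(np.float32)*1000;rr=cv2.minAreaRect(qq);print(s[i],rr,tohop(np.array(rr[0])/1000))
for b in blobs(p,'brass',8,(240,150,380,320)): print('brass',b)
for n,q in(('top',p),('side',p2)):
  for b in blobs(q,'yellow',6,(150,190,300,260)): print(n,b,tohop(onz(n,*b[0],.153)))
  for b in blobs(q,'red',6,(150,190,300,260)): print(n,b,tohop(onz(n,*b[0],.145)))
c=np.clip(p[140:300,180:420,::-1].astype(float)*1.8,0,255).astype('u1');cv2.imwrite('pics/a20c.png',cv2.resize(c,None,fx=3.2,fy=3.2,interpolation=cv2.INTER_CUBIC))
E
```

```text
t 68.28 p [ 0.7204 -0.4086  0.1831] jaw -1.465 z-axis [ 0.994  0.106 -0.001] y [-0.001 -0.001 -1.   ] F [-1.2 -0.3 -0.4] w 0.491 q [ 0.53  0.72 -0.16  1.21  0.11  1.21 -1.1 ]
[271 155  86  55 613] ((687.3975830078125, -101.9022216796875), (133.13009643554688, 222.9996795654297), 6.5869927406311035) [ 1.04873047e-04 -2.14007173e-01]
brass ((np.float64(317.9), np.float64(167.3)), [314, 163, 9, 9, 45])
brass ((np.float64(288.1), np.float64(168.8)), [285, 165, 7, 9, 58])
brass ((np.float64(297.3), np.float64(182.2)), [293, 178, 9, 9, 53])
brass ((np.float64(280.1), np.float64(192.2)), [276, 188, 9, 9, 40])
brass ((np.float64(304.9), np.float64(200.1)), [301, 196, 9, 9, 43])
top ((np.float64(197.7), np.float64(221.1)), [194, 218, 8, 7, 43]) [-0.09504243  0.0899478 ]
top ((np.float64(236.0), np.float64(234.4)), [233, 231, 7, 8, 42]) [-1.35101425e-01  5.03589951e-05]
side ((np.float64(246.0), np.float64(226.9)), [243, 226, 7, 3, 19]) [-0.09443479  0.09089471]
side ((np.float64(277.3), np.float64(219.4)), [275, 218, 6, 4, 20]) [-0.13606665  0.00490268]
```

View pics/a20c.png

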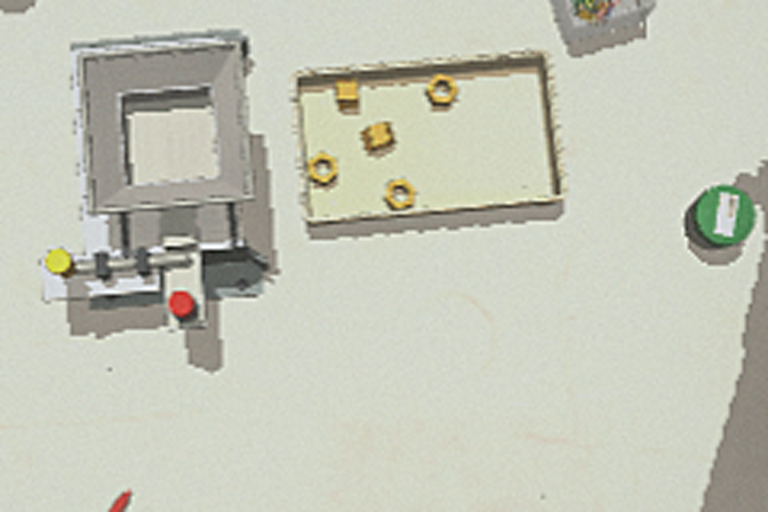

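View pics/a20s.png

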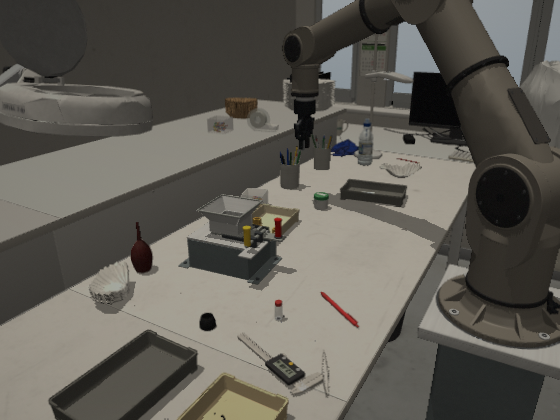

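```bash
python3 - <<'E'
from h import *
print(sign_off())
E
```

```text
the job is handed in; nothing more can be done
None
```

The job is done in the order asked and handed in at about 68 s of the 210 s allowed. I slid the tray to the back stop and put all five spacers in the hopper. Then I drew the bolt and gate to their end stops, pushed the gate home, re-locked the bolt and pulled the tray back out.

One spacer was knocked about 4 cm aside during the run. I spotted it in the pictures and picked it up from its new place.

The last pictures showed:
- **Spacers:** all five are in the tray, two of them lying on their sides. The hopper is empty, and no brass was left on the part of the bench where the spacers had stood.
- **Gate and bolt:** the top view puts the red knob at hopper (-0.135, 0.000) and the yellow knob at (-0.095, +0.090), so the gate is shut and locked. The side view agrees to about 1 mm, except that it reads the red knob's y 5 mm off. It read the same before I moved anything, so that is a camera offset.
- **Tray:** its centre is at hopper y = -0.214, past the -0.185 limit and clear of the stand.
- **Bystanders:** the green pot, loupe and vial look unmoved in the pictures; I did not measure them. The arm is clear of everything.

No check failed. The largest wrist force in the readings I took was about 35 N, when I pressed the gate home.

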